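Clear the cut-off stand into the chip pan

TASK

Slide the chip pan up against the side of the cut-off stand, low lip to the stand, and only then clear the three offcuts (the square plywood board, the wooden batten and the steel channel, one of them under the chip guard) off the stand into the pan, pushing or carrying them as suits. Leave the pan standing by the stand with all three in it, and leave the tape measure and the bearing where they lie on the stand.

Things in the scene. Friction and masses are not known exactly. Their poses are not given: they have to be found in the camera images.
- stand: cut-off stand, fixed: grey steel top 240 (its x) x 340 (its y) mm, 75 mm high, closed sides, no lip round the top: things can be pushed off its +y edge (y = +170 mm). Origin on the bench under its centre; +x points away from the robot, +y to the side where the pan is. The board lies in its front part, batten or channel at the left rear, the other one under the guard.
- guard_front (a point): middle of the lower front edge of the clear, grey-framed chip guard over the stand's right rear, 136 mm above the top. The guard spans 100 mm in the stand's y and 110 mm back from here, on two 12 mm rear posts. The bar under it has its centre 15 to 35 mm behind this edge: reach it from the front with the tool leaning back 35 to 45 degrees.
- pan: loose chip pan of bare sheet steel, 0.5 kg, 170 (its x) x 235 (its y) mm, walls 3 mm thick. Origin under its centre. Low lip 22 mm high on its -x side, which faces the stand's +y side; the other three walls are 55 mm high. It starts 45 to 85 mm from the stand and slides when pushed on the outside of its far wall (x = +85 mm).
- pan_front (a point): middle of the outer face of the pan's low lip, 11 mm above the bench; 170 mm from the stand's origin along the stand's y when the pan touches the stand
- board_c (a point): centre of the plywood offcut, square 88 x 88 mm, 18 mm thick, lying flat on the stand (too wide to grasp from above: push it); 0.1 kg, its x and y run along its sides
- batten_c (a point): centre of the brown wooden batten offcut, solid, 80 (its x) x 38 (its y) x 34 (its z) mm, lying along its x; 0.09 kg
- channel_c (a point): centre of the dark steel channel offcut (U section, open upward), 80 (its x) x 38 (its y) x 34 (its z) mm outside, 5 mm walls, lying along its x; 0.12 kg
- tape: tape measure standing on the stand, 78 x 32 x 62 mm high, near the middle of the stand's rear edge, long side along that edge; origin under its centre; to be left alone
- bearing: ball bearing 40 mm across, 12 mm high, lying at the stand's front right corner; origin under its centre; to be left alone

How it is judged:
By the outcome, as a careful person would: the job done as asked, in the order asked, and still so for the second after the job is handed in, with the robot touching nothing.
It also fails if it takes over 72 s, if anything falls off the work surface, if the arm or the gripper's body presses on something with over 40 N, if the wrist force passes 120 N, or if a joint passes its speed limit or range.

ROBOT

A 6-joint arm with a two-finger parallel gripper is mounted at the origin on a cart in front of the work surface, level with it; the furniture and walls round the work are solid. World frame = base frame: x ahead of the robot, y to its left, z up, the work surface at z = 0. Lengths are in m, angles in degrees, forces in N, time in s.
With the tool pointing down it reaches from about 0.4 to 0.825 m from the base axis. Payload 7 kg.
Tool frame: the origin (TCP) lies midway between the tips of the shut fingers; the grasp point (between the pads) lies hold_point_z behind it (hold_point_z is the distance from the TCP to the grasp point, in m); z points along the fingers, y is the line along which they close (so a half turn about z gives the same grasp; the last joint's range is limited). The gripper opens to 88 mm and grips with 3 to 60 N. Pads are 19 mm wide; open, the fingers measure 130 mm over their backs; the gripper's body (78 mm by 193 mm) begins 47 mm behind the grasp point.
Start: joints at [-52.993, 20.546, 0.682, 0, -70.136, -16.507], TCP at [0.236, -0.632, 0.187] pointing down, gripper open.
Joint ranges: [-176.03, 176.03], [-82.01, 121.73], [-58.28, 71.71], [-173.87, 95.51], [-174.79, -0.11], [-173.66, 173.66]. Speed limits (degrees/s): [136.94, 136.94, 172.46, 180, 180, 180].

INTERFACE

Orientations are given as [roll, pitch, yaw] about the fixed x, y, z axes, in that order (R = Rz(yaw) Ry(pitch) Rx(roll)).
In Python, from plant import * gives the robot as it stands.
- The arm moves only by the tool step_arm, never from a script. Its argument "steps" is a list that holds one entry, the list of rows, each a list of 6 numbers: the shift along the tool's x, y, z scaled (see below), then the turn, a rotation vector about the tool's x, y, z scaled (see below). In form: [[[tx, ty, tz, wx, wy, wz], ...]]. A call has 1 to 20 rows; each row is the pose to reach, as a shift and turn from the pose commanded when the call began, along the tool's axes at that moment; what a row does not reach only later rows make up. The controller multiplies each number of a shift by 100 mm and each number of a turn by 0.5 rad. A row lasts 1/10 s, in which the tool goes at most 50 mm and 8.59 degrees, less where a joint would pass 70% of its speed; a pose out of reach is approached as far as the arm can. A call with a number of a shift or a turn outside -1 to 1 is refused whole. A call with a gripper value outside its range is refused whole. "jaw" is the closure in counts, from 0 (fully open) to 255 (shut), set as the call begins (left out, the last holds). The fingers move at their own pace and stop on an object; the grip force is fixed at half the most. Time passes only in rows, so rows that repeat a pose let the fingers close. It gives the time, the measured TCP pose, the force, the opening and the grip force at its end, in the units of the state.
- get_obs(): the state, without advancing time (a new reading comes with each control period).
- snapshot(name): name is "scene" or "top" or "wrist"; returns (picture, depth): 400x640x3 uint8, red, green, blue; 400x640 float32, m along the optical axis (not along the pixel's ray), 0 where there is no reading.
- calibration(name): a dict with "mtx" (3x3 intrinsics, pixels), "rvec" (rotation vector, rad) and "tvec" (3), from world to camera coordinates, as OpenCV has them. Camera axes: x right, y down, z forward; pixel columns grow to the right and rows downward; lengths in m; the calibration is good to about 2 mm. A picture is of the moment at which its call begins: read the wrist's pose just before it. calibration takes no time and is no camera call; for the wrist camera it gives the pose at the moment of the call.
- close_job(): hands the job in; it is judged then, once.
The state is a dict: "clock": time; "joint_pos": joint angles; "qvel": joint speeds; "tau": joint torques, N m; "tool_pos": TCP position; "orientation": TCP orientation; "force": force on the tool from outside, world axes, zero at the start; "moment": the same for the moment, N m; "opening": finger opening in m; "gripper_force": force on a finger pad.
Only numpy, scipy, OpenCV 4.12 (cv2) and the standard library are available. Lean on these libraries where they do the work, as an engineer would, in place of code of your own. Each camera call takes 0.05 s, during which the arm holds its last target. There are 200 camera calls.

## Working session

There is one attempt and no reset: what is moved stays moved. The work goes in short steps, Python scripts to look and compute and a tool call to move; the robot and the scene stay as the last step left them, time stands still between calls to the robot, and variables do not carry over. Pictures are saved under pics/ and viewed, at most 10 in all, crops included, and the job is handed in when it is done.

Besides the shell and the picture viewer there is one more tool, called after "Emit:" by a JSON object that holds its "method" and its "body", one argument or row to a line. step_arm: Moves the arm, as the interface text tells. Its arguments: {"type":"object","properties":{"steps":{"type":"array","items":{"type":"array","items":{"type":"array","items":{"type":"number","minimum":-1,"maximum":1}}}},"jaw":{"type":"number"}},"required":["steps"]}

```bash
ls; mkdir -p pics; python3 - <<'E'
from plant import *
import cv2, numpy as np
o=get_obs();print(o)
for n in("scene","top"):
    p,d=snapshot(n);cv2.imwrite(f"pics/{n}0.png",p[:,:,::-1]);np.savez(f"{n}0.npz",p=p,d=d)
    c=calibration(n);R=cv2.Rodrigues(np.array(c["rvec"]))[0];print(n,c["mtx"],-R.T@np.array(c["tvec"]).ravel(),R)
E
```

```text
pics
{'clock': 0.0, 'joint_pos': array([-5.29936939e+01,  2.05911617e+01,  6.30612676e-01, -1.88822942e-02,
       -7.01360211e+01, -1.65067978e+01]), 'qvel': array([ 0.03969819, -0.02323718,  0.00938556, -0.00255807,  0.02700921,
       -0.10003814]), 'tau': array([ 5.94085723e-04, -5.82719815e+01,  2.93070334e+01,  6.99805006e+00,
        6.90027126e-03, -1.55395710e-04]), 'tool_pos': array([ 0.23613169, -0.6317264 ,  0.18570572]), 'orientation': array([ 1.79902366e+02, -1.04221171e-02, -1.59506914e+02]), 'force': array([ 0.58723437,  0.83614621, -0.30144783]), 'moment': array([ 0.04291593, -0.03266482,  0.00896801]), 'gripper_force': 0.0, 'opening': 0.08733851178633473}
scene [[395.04578683   0.         315.97894394]
 [  0.         395.04578683 207.18066027]
 [  0.           0.           1.        ]] [ 0.07978249 -0.57167917  0.61799753] [[ 0.81188689 -0.58355792  0.01731571]
 [-0.31197902 -0.45873497 -0.8320044 ]
 [ 0.49346607  0.67009133 -0.55449874]]
top [[428.68222077   0.         315.18883031]
 [  0.         428.68222077 198.16495797]
 [  0.           0.           1.        ]] [ 0.33944286 -0.0097139   1.09277231] [[ 0.00958898 -0.99982986 -0.01575732]
 [-0.98418779 -0.00664939 -0.17700333]
 [ 0.17686844  0.01720545 -0.98408411]]
```

View pics/top0.png

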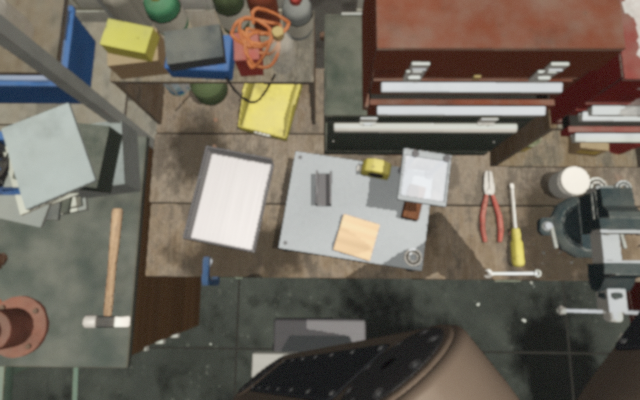

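View pics/scene0.png

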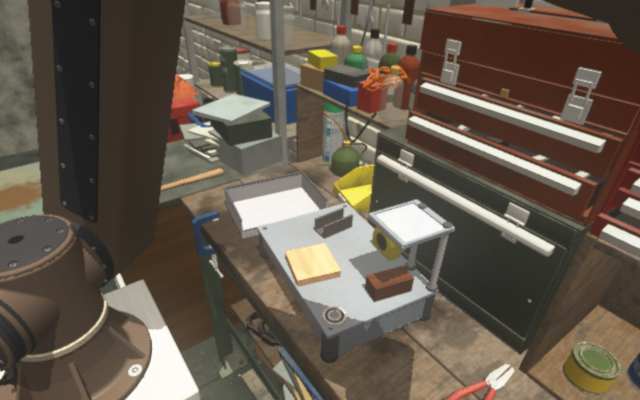

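The top view shows the stand (cols 280–430, rows 152–270) and the pan at (230,198). On the stand are the channel (320,188), board (357,237), batten under the guard (411,210), tape (375,167) and bearing (413,257).

```bash
cat > h.py <<'E'
from plant import *
import cv2, numpy as np
from scipy.spatial.transform import Rotation as Ro
def cam(n):
    c=calibration(n);return np.array(c["mtx"]),cv2.Rodrigues(np.array(c["rvec"]))[0],np.array(c["tvec"]).ravel()
def cloud(n,d):
    K,R,t=cam(n);v,u=np.mgrid[0:400,0:640]
    r=np.stack([(u-K[0,2])/K[0,0],(v-K[1,2])/K[1,1],np.ones_like(u)],-1)*d[...,None]
    return (r-t)@R
def ray(n,u,v,z):
    K,R,t=cam(n);r=np.array([(u-K[0,2])/K[0,0],(v-K[1,2])/K[1,1],1])@R;c=-R.T@t
    return c+r*(z-c[2])/r[2]
def rect(P,m):
    q=P[m][:,:2].astype(np.float32)*1000
    (c,s,a)=cv2.minAreaRect(q);return np.round(c,1),np.round(s,1),round(a,1),len(q)
def biggest(m):
    n,l,s,_=cv2.connectedComponentsWithStats(m.astype(np.uint8));return l==1+np.argmax(s[1:,4])
E
python3 - <<'E'
from h import *
for n in("top","scene"):
    f=np.load(n+"0.npz");p,d=f["p"].astype(int),f["d"];P=cloud(n,d);Z=P[...,2]
    H=cv2.cvtColor(f["p"],cv2.COLOR_RGB2HSV).astype(int)
    w=np.zeros((400,640),bool)
    if n=="top": w[140:285,170:470]=1
    else: w[165:360,210:460]=1
    ok=w&(d>0)
    print(n,"stand",rect(P,biggest(ok&(Z>.066)&(Z<.084))))
    wood=biggest(ok&(H[...,0]<25)&(H[...,1]>60)&(p[...,0]>180)&(Z>.07)&(Z<.11))
    print("board",rect(P,wood),np.median(Z[wood]))
    br=biggest(ok&(H[...,0]<15)&(H[...,1]>90)&(p[...,0]<150)&(Z>.07)&(Z<.13))
    print("brown",rect(P,br),np.median(Z[br]))
    if n=="top":
        g=biggest(ok&(Z>.19)&(Z<.25));print("guard",rect(P,g),np.median(Z[g]))
        w2=w.copy();w2[:,:300]=0;w2[:,345:]=0
        c=biggest(ok&w2&(Z>.088)&(Z<.13));print("chan",rect(P,c))
        w3=w.copy();w3[:,:355]=0;w3[:,395:]=0
        c=biggest(ok&w3&(Z>.12)&(Z<.16));print("tape",rect(P,c))
        w3=w.copy();w3[:,:180]=0;w3[:,278:]=0
        c=biggest(ok&w3&(Z>.035)&(Z<.065));print("pan high",rect(P,c))
        c=biggest(ok&w3&(Z>-.002)&(Z<.065)&(H[...,1]<50));print("pan",rect(P,c))
        w3=w.copy();w3[:245,:]=0;w3[:,:400]=0;w3[:,425:]=0
        c=biggest(ok&w3&(Z>.080)&(Z<.1));print("bearing",rect(P,c))
        a=f["p"][135:285,170:470];cv2.imwrite("pics/topc.png",cv2.resize(a[:,:,::-1],None,fx=2.6,fy=2.6,interpolation=cv2.INTER_CUBIC))
        np.set_printoptions(precision=3,suppress=True,linewidth=200)
        print(Z[200,150:300:3]);print(Z[140:280:4,230]); print(Z[60:290:8,180])
for u,v in((295,152),(430,160),(424,270),(279,252)):print(ray("top",u,v,.075))
for u,v in((208,147),(272,158),(254,251),(188,237)):print(ray("top",u,v,.05))
E
```

```text
top stand (array([495.7, -92. ]), array([340.4, 240.2]), 81.4, 10323)
board (array([428.2, -87.3]), array([85.9, 86.2]), 73.1, 1342) 0.09482503115154947
brown (array([ 489.2, -214.4]), array([33.6, 36.8]), 74.3, 238) 0.11054929724775164
guard (array([ 541.7, -220.3]), array([100.6, 110.9]), 81.1, 2563) 0.22255533981575762
chan (array([436.3, -48.7]), array([23.4, 91. ]), 89.9, 239)
tape (array([ 587.2, -135.8]), array([61.2, 30.9]), 78.7, 365)
pan high (array([526. , 223.4]), array([171.9, 238.1]), 79.2, 838)
pan (array([536.9, 231.6]), array([197.3, 257.8]), 78.9, 7158)
bearing (array([ 382.2, -219.8]), array([39.1, 39. ]), 89.8, 212)
[ 0.004  0.003  0.003 -0.001 -0.001  0.002  0.002  0.     0.005  0.004  0.002 -0.002  0.001  0.     0.059  0.047  0.025  0.005  0.004  0.005  0.01   0.004  0.009  0.003  0.007  0.005  0.009  0.005
  0.005  0.005  0.006  0.004  0.006  0.006  0.005  0.003  0.005  0.006  0.027  0.003  0.002  0.003 -0.002  0.003  0.001  0.005  0.078  0.078  0.075  0.079]
[ 0.002  0.004  0.005  0.058  0.013  0.004  0.005  0.004  0.001  0.009  0.005  0.005  0.005  0.008  0.008  0.006  0.004  0.007  0.003  0.006  0.004  0.007  0.005  0.007  0.004  0.007  0.005  0.
  0.004  0.003  0.006  0.001  0.002  0.004 -0.001]
[ 0.343  0.322  0.282  0.059  0.026  0.004  0.004  0.005 -0.001  0.001  0.004  0.006 -0.001 -0.     0.003  0.002  0.002 -0.001 -0.003  0.     0.003  0.005  0.001  0.003  0.002  0.    -0.    -0.
 -0.423]
scene stand (array([494. , -91.2]), array([342.4, 241. ]), 81.5, 9308)
board (array([434.2, -80.7]), array([113.2,  96.9]), 72.9, 980) 0.09438260854481104
brown (array([ 520.5, -224.8]), array([ 42.8, 106.2]), 79.5, 943) 0.10975717475571868
[0.638 0.059 0.075]
[ 0.619 -0.271  0.075]
[ 0.354 -0.247  0.075]
[0.393 0.092 0.075]
[0.657 0.282 0.05 ]
[0.629 0.118 0.05 ]
[0.396 0.156 0.05 ]
[0.428 0.318 0.05 ]
```

View pics/topc.png

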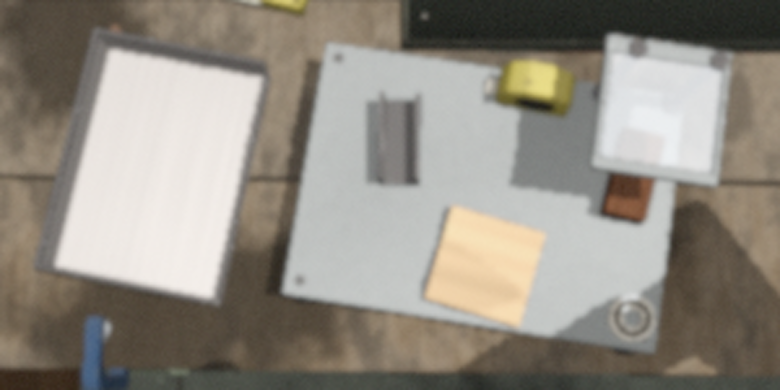

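The zoomed crop shows the channel lying along the stand's x at about (399,139), the board turned a few degrees at (485,266) and the batten's front end projecting from under the guard at (628,198). Poses are good enough to push the pan first.

```bash
cat >> h.py <<'E'
S0=np.array([.495,-.092]);SY=-8.6
A=np.deg2rad(SY);ex=np.array([np.cos(A),np.sin(A)]);ey=np.array([-np.sin(A),np.cos(A)])
def s2w(x,y,z): return np.r_[S0+x*ex+y*ey,z]
def w2s(p): return np.r_[(np.array(p)[:2]-S0)@ex,(np.array(p)[:2]-S0)@ey]
def ori(yaw,tilt=0): # tool down with yaw; tilt: lean so that tool z points toward stand +x
    return Ro.from_rotvec(-np.deg2rad(tilt)*np.r_[ey,0])*Ro.from_euler('xyz',[180,0,yaw],degrees=True)
def plan(wps,start=None):
    """wps: list of (pos,Rot); prints calls (shift/0.1, turn/0.5)"""
    o=get_obs();p,R=(o["tool_pos"],Ro.from_euler('xyz',o["orientation"],degrees=True)) if start is None else start
    for q,Q in wps:
        k=0
        while k<8:
            k+=1
            dp=R.inv().apply(q-p)/.1;w=(R.inv()*Q).as_rotvec()/.5
            m=max(np.abs(dp).max(),np.abs(w).max())
            if m<.008: break
            f=1/max(1,m);dp=np.round(dp*f,2);w=np.round(w*f,2)
            n=max(np.linalg.norm(dp)*100/50,np.linalg.norm(w)*28.65/8.59)
            print(np.r_[dp,w].tolist(),"rows",int(np.ceil(n))+(1 if f==1 else 0))
            p=p+R.apply(dp*.1);R=R*Ro.from_rotvec(w*.5)
        print("  at",p.round(3),R.as_euler('xyz',degrees=True).round(1))
E
python3 - <<'E'
from h import *
import plant
print([n for n in dir(plant) if n[0]!='_'], getattr(plant,"hold_point_z",None))
f=np.load("top0.npz");d=f["d"]
for n,u,v,z in(("chan",323.5,188.5,.109),("chA",170+399/2.6,135+94/2.6,.109),("chB",170+397/2.6,135+183/2.6,.109),("board",356.5,237.3,.093)):
    p=ray("top",u,v,z);print(n,p.round(3),w2s(p).round(3))
print("pan",w2s([.526,.222]),"bearing",w2s([.382,-.220]),"tape",w2s([.587,-.136]),"guard",w2s([.5417,-.2203]))
D=ori(-98.6)
plan([(s2w(-.016,.440,.27),D),(s2w(-.016,.440,.025),D)])
K,R,t=cam("wrist");o=get_obs();T=Ro.from_euler('xyz',o["orientation"],degrees=True)
print("cam in tool",T.inv().apply(-R.T@t-o["tool_pos"]),"axis",T.inv().apply(R[2]))
E
```

```text
['PlanningError', 'calibration', 'close_job', 'get_obs', 'hold_point_z', 'snapshot'] 0.0188
chan [ 0.539 -0.012  0.109] [0.032 0.086]
chA [ 0.581 -0.011  0.109] [0.073 0.093]
chB [ 0.499 -0.01   0.109] [-0.008  0.082]
board [ 0.427 -0.089  0.093] [-0.067 -0.007]
pan [-0.01630265  0.3151051 ] bearing [-0.09258895 -0.14345831] tape [ 0.09754514 -0.02974803] guard [ 0.06536031 -0.11987414]
[-0.78, 1.0, -0.1, 0.0, 0.0, -0.26] rows 3
[-1.0, 0.98, -0.11, 0.0, 0.0, -0.29] rows 3
[-1.0, 0.73, -0.1, 0.0, 0.0, -0.26] rows 3
[-1.0, 0.55, -0.09, 0.0, 0.0, -0.24] rows 3
[-1.0, 0.4, -0.09, 0.0, 0.0, -0.22] rows 3
[-1.0, 0.28, -0.09, 0.0, 0.0, -0.22] rows 3
[-1.0, 0.16, -0.08, 0.0, 0.0, -0.21] rows 3
[-1.0, 0.06, -0.08, 0.0, 0.0, -0.21] rows 3
  at [0.513 0.243 0.261] [ 1.799e+02  1.000e-01 -1.048e+02]
[-0.45, -0.02, 1.0, 0.0, 0.0, -0.09] rows 3
[-0.45, -0.04, 1.0, 0.0, 0.0, -0.09] rows 3
[-0.16, -0.03, 0.36, 0.0, 0.0, -0.04] rows 2
  at [0.545 0.345 0.025] [ 1.80e+02  1.00e-01 -9.85e+01]
cam in tool [ 0.07255413 -0.0002598  -0.19776194] axis [-2.69825176e-01 -1.10838474e-05  9.62909328e-01]
```

Emit:
{"method": "step_arm", "body": {
  "steps": [
    [[-0.78,1,-0.3,0,0,-0.26],[-0.78,1,-0.3,0,0,-0.26],[-0.78,1,-0.3,0,0,-0.26]]
  ],
  "jaw": 0
}}

```text
clock: 0.4
tool_pos: [0.2747, -0.509, 0.217]
orientation: [180.0, 0.0, -152.0]
force: [0.9, 0.2, 0.2]
opening: 0.0878
gripper_force: 0.0
```

Emit:
{"method": "step_arm", "body": {
  "steps": [
    [[-1,0.98,-0.3,0,0,-0.29],[-1,0.98,-0.3,0,0,-0.29],[-1,0.98,-0.3,0,0,-0.29]]
  ]
}}

```text
clock: 0.7
tool_pos: [0.3168, -0.3758, 0.2469]
orientation: [180.0, 0.0, -143.7]
force: [0.7, -0.2, -1.1]
opening: 0.0875
gripper_force: 0.0
```

Emit:
{"method": "step_arm", "body": {
  "steps": [
    [[-1,0.73,-0.1,0,0,-0.26],[-1,0.73,-0.1,0,0,-0.26],[-1,0.73,-0.1,0,0,-0.26]]
  ]
}}

```text
clock: 1.0
tool_pos: [0.3546, -0.2571, 0.2572]
orientation: [-180.0, 0.1, -136.2]
force: [0.8, -0.8, 0.3]
opening: 0.0872
gripper_force: 0.0
```

Emit:
{"method": "step_arm", "body": {
  "steps": [
    [[-1,0.55,0,0,0,-0.24],[-1,0.55,0,0,0,-0.24],[-1,0.55,0,0,0,-0.24]]
  ]
}}

```text
clock: 1.3
tool_pos: [0.3892, -0.1476, 0.2567]
orientation: [-180.0, 0.1, -129.2]
force: [-0.2, -0.3, 0.1]
opening: 0.0875
gripper_force: 0.0
```

Emit:
{"method": "step_arm", "body": {
  "steps": [
    [[-1,0.4,0,0,0,-0.22],[-1,0.4,0,0,0,-0.22],[-1,0.4,0,0,0,-0.22]]
  ]
}}

```text
clock: 1.6
tool_pos: [0.4221, -0.0446, 0.2565]
orientation: [180.0, 0.0, -122.9]
force: [-0.6, -0.1, 0.4]
opening: 0.0873
gripper_force: 0.0
```

```bash
sed -i 's/k<8/k<20/' h.py; python3 - <<'E'
from h import *
o=get_obs();print(o["clock"],o["tool_pos"],o["orientation"],o["joint_pos"])
D=ori(-98.6)
plan([(s2w(-.016,.440,.20),D),(s2w(-.016,.440,.025),D)])
E
```

```text
1.6 [ 0.42206766 -0.04457297  0.25648155] [ 1.79989406e+02  3.35363872e-02 -1.22888398e+02] [ 2.08069197e+01 -6.55632697e+00 -2.18071962e+01 -2.94328566e-02
 -7.47283788e+01 -5.36875674e+01]
[-1.0, 0.28, 0.14, 0.0, 0.0, -0.22] rows 3
[-1.0, 0.16, 0.14, 0.0, 0.0, -0.21] rows 3
[-1.0, 0.05, 0.14, -0.0, 0.0, -0.21] rows 3
[-1.0, -0.05, 0.14, -0.0, 0.0, -0.2] rows 3
[-0.03, -0.01, 0.01, -0.0, 0.0, -0.01] rows 2
  at [0.545 0.345 0.2  ] [-180.     0.   -98.5]
[-0.0, 0.0, 1.0, -0.0, 0.0, 0.0] rows 2
[-0.0, 0.0, 0.75, -0.0, 0.0, 0.0] rows 3
  at [0.545 0.345 0.025] [-180.     0.   -98.5]
```

Emit:
{"method": "step_arm", "body": {
  "steps": [
    [[-1,0.28,0.14,0,0,-0.22],[-1,0.28,0.14,0,0,-0.22],[-1,0.28,0.14,0,0,-0.22]]
  ]
}}

```text
clock: 1.9
tool_pos: [0.4529, 0.0541, 0.2413]
orientation: [179.9, -0.1, -116.6]
force: [-0.4, -0.3, -1.0]
opening: 0.0878
gripper_force: 0.0
```

Emit:
{"method": "step_arm", "body": {
  "steps": [
    [[-1,0.16,0.14,0,0,-0.21],[-1,0.16,0.14,0,0,-0.21],[-1,0.16,0.14,0,0,-0.21]]
  ]
}}

```text
clock: 2.2
tool_pos: [0.4839, 0.1504, 0.2268]
orientation: [179.9, -0.1, -110.7]
force: [0.3, -1.0, -0.4]
opening: 0.0877
gripper_force: 0.0
```

Emit:
{"method": "step_arm", "body": {
  "steps": [
    [[-1,0.05,0.14,0,0,-0.21],[-1,0.05,0.14,0,0,-0.21],[-1,0.05,0.14,0,0,-0.21]]
  ]
}}

```text
clock: 2.5
tool_pos: [0.5147, 0.2455, 0.2122]
orientation: [179.9, -0.1, -104.7]
force: [-1.3, -0.4, -0.2]
opening: 0.0878
gripper_force: 0.0
```

Emit:
{"method": "step_arm", "body": {
  "steps": [
    [[-1,-0.05,0.14,0,0,-0.2],[-1,-0.05,0.14,0,0,-0.2],[-1,-0.05,0.14,0,0,-0.2],[-1,-0.05,0.14,0,0,-0.2]]
  ]
}}

```text
clock: 2.9
tool_pos: [0.5442, 0.3378, 0.1991]
orientation: [179.9, -0.1, -99.0]
force: [-0.7, -1.0, -0.2]
opening: 0.0876
gripper_force: 0.0
```

```bash
python3 - <<'E'
from h import *
p,d=snapshot("top");cv2.imwrite("pics/t1.png",p[:,:,::-1]);
p,d=snapshot("wrist");cv2.imwrite("pics/w1.png",p[:,:,::-1]);np.savez("w1.npz",p=p,d=d)
P=cloud("wrist",d);m=biggest((d>0)&(P[...,2]>.03)&(P[...,2]<.07));print(rect(P,m))
o=get_obs();print(o["clock"],o["tool_pos"],o["orientation"],w2s(o["tool_pos"]))
D=ori(-98.6)
plan([(s2w(-.016,.440,.20),D),(s2w(-.016,.440,.025),D)])
E
```

```text
(array([525.7, 226.5]), array([166. , 238.2]), 79.3, 4802)
3.0 [0.54422634 0.33680251 0.20059876] [ 1.79980415e+02 -3.51722935e-02 -9.90905795e+01] [-0.01544828  0.4313423 ]
[-0.09, 0.01, 0.01, 0.0, -0.0, -0.02] rows 2
  at [0.545 0.346 0.2  ] [180.   -0.  -98.5]
[0.0, -0.0, 1.0, 0.0, -0.0, 0.0] rows 2
[0.0, -0.0, 0.75, 0.0, -0.0, 0.0] rows 3
  at [0.545 0.346 0.025] [180.   -0.  -98.5]
```

View pics/w1.png

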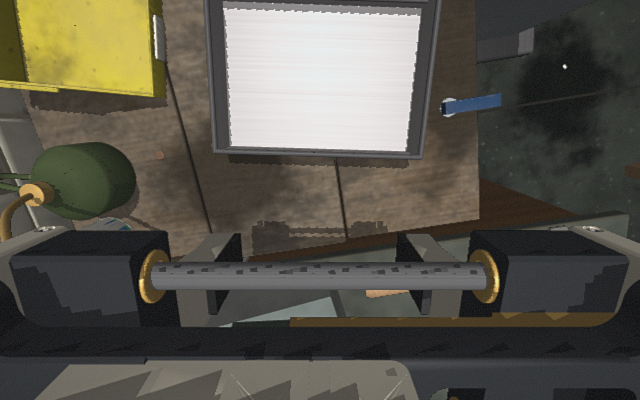

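The wrist view shows the pan's far wall (row 155, cols 213–425) clear of the fingers, with free bench below them. Next I lower and push.

Emit:
{"method": "step_arm", "body": {
  "steps": [
    [[-0.09,0.01,0.5,0,0,0],[-0.09,0.01,0.95,0,0,0],[-0.09,0.01,0.95,0,0,0]]
  ]
}}

```text
clock: 3.3
tool_pos: [0.5412, 0.3428, 0.1003]
orientation: [179.6, -0.4, -99.2]
force: [-0.7, 0.2, -0.1]
opening: 0.0874
gripper_force: 0.0
```

Emit:
{"method": "step_arm", "body": {
  "steps": [
    [[0,0,0.4,0,0,0],[0,0,0.8,0,0,0],[0,0,0.8,0,0,0]]
  ]
}}

```text
clock: 3.6
tool_pos: [0.543, 0.3442, 0.0234]
orientation: [179.8, -0.3, -99.1]
force: [-0.8, -0.8, -0.0]
opening: 0.0875
gripper_force: 0.0
```

Emit:
{"method": "step_arm", "body": {
  "steps": [
    [[0.1,0,0,0,0,0],[0.2,0,0,0,0,0],[0.25,0,0,0,0,0],[0.3,0,0,0,0,0],[0.35,0,0,0,0,0],[0.4,0,0,0,0,0],[0.45,0,0,0,0,0],[0.5,0,0,0,0,0],[0.55,0,0,0,0,0],[0.6,0,0,0,0,0],[0.65,0,0,0,0,0],[0.7,0,0,0,0,0],[0.75,0,0,0,0,0],[0.8,0,0,0,0,0]]
  ]
}}

```text
clock: 5.0
tool_pos: [0.5321, 0.2675, 0.0257]
orientation: [180.0, -0.0, -99.1]
force: [-1.0, 0.0, -0.9]
opening: 0.0878
gripper_force: 0.0
```

```bash
python3 - <<'E'
from h import *
o=get_obs();print(o["clock"],o["tool_pos"],o["orientation"],w2s(o["tool_pos"]),o["force"])
E
```

```text
5.0 [0.53212771 0.26752504 0.02565041] [ 1.79999225e+02 -5.10651149e-04 -9.90551733e+01] [-0.01705144  0.36103459] [-1.00136541  0.03201111 -0.88470457]
```

Emit:
{"method": "step_arm", "body": {
  "steps": [
    [[0.04,0,0,0,0,0],[0.08,0,0,0,0,0],[0.1,0,0,0,0,0]]
  ]
}}

```text
clock: 5.3
tool_pos: [0.5306, 0.2577, 0.0257]
orientation: [180.0, -0.0, -99.1]
force: [0.6, 0.5, -0.4]
opening: 0.0876
gripper_force: 0.0
```

```bash
python3 - <<'E'
from h import *
p,d=snapshot("top")
a=p[135:285,170:470];cv2.imwrite("pics/t2.png",cv2.resize(a[:,:,::-1],None,fx=2.6,fy=2.6,interpolation=cv2.INTER_CUBIC))
E
```

```text
(no output)
```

View pics/t2.png

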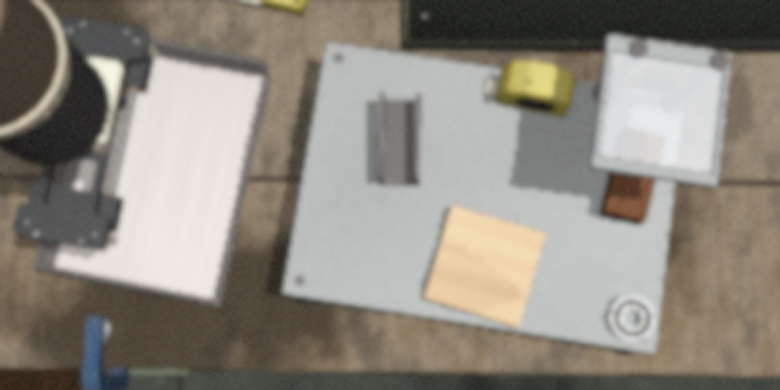

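```bash
python3 - <<'E'
from h import *
o=get_obs();print(o["clock"],o["tool_pos"],w2s(o["tool_pos"]),o["force"],o["joint_pos"])
for n in("top","scene","wrist"):
    p,d=snapshot(n);cv2.imwrite(f"pics/{n}3.png",p[:,:,::-1]);np.savez(n+"3.npz",p=p,d=d)
    K,R,t=cam(n)
    for q in(o["tool_pos"],s2w(-.016,.395,.055),s2w(-.13,.395,.055),s2w(-.016,.335,.055)):
        c=K@(R@q+t);print(n,c[:2]/c[2])
E
```

```text
5.35 [0.53049521 0.25756675 0.02568452] [-0.01717646  0.35094414] [-0.73392552 -1.21251791 -0.12087461] [ 4.48751392e+01  2.12739140e+01 -2.16574037e+01 -4.72789953e-03
 -4.70737663e+01 -5.39374854e+01]
top [217.28698172 197.79847914]
top [197.15228721 192.49775844]
top [187.47158442 237.97847292]
top [220.83412843 196.21742187]
scene [270.19454144 197.10922071]
scene [264.3600584  180.82897739]
scene [225.09650526 189.7616992 ]
scene [272.25473197 190.73886566]
wrist [319.06076487 223.75607402]
wrist [317.73754195 304.14086193]
wrist [495.64664423 303.07244033]
wrist [316.89101839 215.35668848]
```

View pics/wrist3.png

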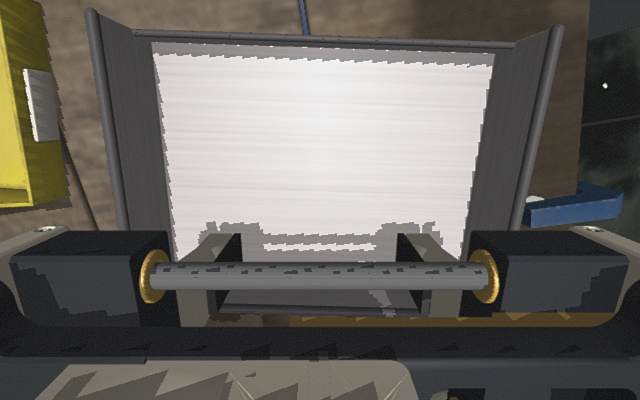

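```bash
python3 - <<'E'
from h import *
np.set_printoptions(precision=3,suppress=True,linewidth=180)
for n in("w1","wrist3"):
    f=np.load(n+".npz");d=f["d"]
    if n=="w1": continue
    P=cloud("wrist",d)
    for u in(225,260,320,380,415):
        print(u,[(v,*np.r_[w2s(P[v,u]),P[v,u,2]].round(3)) for v in range(215,325,9) if d[v,u]>0])
    print("lip",[(v,*np.r_[w2s(P[v,320]),P[v,320,2]].round(3)) for v in range(20,70,6)])
E
```

```text
225 [(215, np.float64(0.055), np.float64(0.352), np.float64(0.003)), (224, np.float64(0.056), np.float64(0.359), np.float64(0.002)), (233, np.float64(0.034), np.float64(0.34), np.float64(0.07)), (242, np.float64(0.031), np.float64(0.34), np.float64(0.081)), (251, np.float64(0.028), np.float64(0.34), np.float64(0.091)), (260, np.float64(0.027), np.float64(0.343), np.float64(0.095)), (269, np.float64(0.009), np.float64(0.319), np.float64(0.148)), (278, np.float64(0.009), np.float64(0.322), np.float64(0.148)), (287, np.float64(0.009), np.float64(0.325), np.float64(0.148)), (296, np.float64(0.027), np.float64(0.36), np.float64(0.099)), (305, np.float64(0.043), np.float64(0.394), np.float64(0.057)), (314, np.float64(0.065), np.float64(0.443), np.float64(-0.001)), (323, np.float64(0.065), np.float64(0.452), np.float64(-0.0))]
260 [(215, np.float64(0.028), np.float64(0.352), np.float64(0.003)), (224, np.float64(0.029), np.float64(0.359), np.float64(0.003)), (233, np.float64(0.029), np.float64(0.367), np.float64(0.003)), (242, np.float64(0.03), np.float64(0.374), np.float64(0.003)), (251, np
[... 2916 characters left out ...]
np.float64(-0.078), np.float64(0.401), np.float64(0.057)), (323, np.float64(-0.041), np.float64(0.329), np.float64(0.159))]
lip [(20, np.float64(-0.019), np.float64(0.218), np.float64(-0.0)), (26, np.float64(-0.019), np.float64(0.221), np.float64(-0.0)), (32, np.float64(-0.019), np.float64(0.225), np.float64(-0.0)), (38, np.float64(-0.019), np.float64(0.234), np.float64(0.024)), (44, np.float64(-0.019), np.float64(0.235), np.float64(0.012)), (50, np.float64(-0.019), np.float64(0.236), np.float64(0.002)), (56, np.float64(-0.019), np.float64(0.24), np.float64(0.003)), (62, np.float64(-0.019), np.float64(0.244), np.float64(0.003)), (68, np.float64(-0.019), np.float64(0.247), np.float64(0.002))]
```

```bash
python3 - <<'E'
from h import *
p=np.load("scene3.npz")["p"][150:270,190:320];cv2.imwrite("pics/sc3.png",cv2.resize(p[:,:,::-1],None,fx=5,fy=5,interpolation=cv2.INTER_CUBIC))
E
```

```text
(no output)
```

View pics/sc3.png

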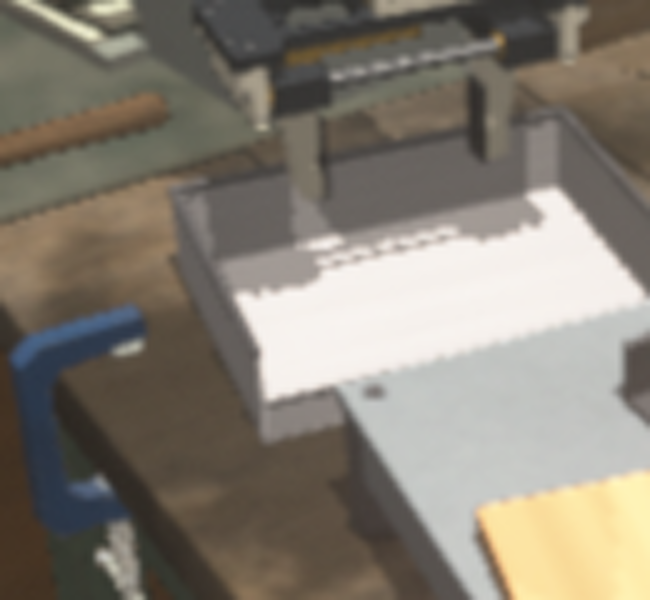

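The fingers sit inside the pan and the pan has not moved. Open fingertips are about 35 mm higher than the TCP, so they passed just over the wall. I'll go back out and lower further.

Emit:
{"method": "step_arm", "body": {
  "steps": [
    [[0,0,-0.4,0,0,0],[-0.45,0,-0.4,0,0,0],[-0.9,0,-0.4,0,0,0],[-0.9,0,0,0,0,0],[-0.9,0,0.15,0,0,0],[-0.9,0,0.3,0,0,0],[-0.9,0,0.3,0,0,0]]
  ]
}}

```text
clock: 6.2
tool_pos: [0.5436, 0.3452, -0.0064]
orientation: [179.9, -0.2, -99.1]
force: [-0.2, -0.6, 0.3]
opening: 0.0874
gripper_force: 0.0
```

Emit:
{"method": "step_arm", "body": {
  "steps": [
    [[0.1,0,0,0,0,0],[0.2,0,0,0,0,0],[0.25,0,0,0,0,0],[0.3,0,0,0,0,0],[0.35,0,0,0,0,0],[0.4,0,0,0,0,0]]
  ]
}}

```text
clock: 6.8
tool_pos: [0.5397, 0.3089, -0.003]
orientation: [-179.9, 0.2, -99.0]
force: [0.5, 5.5, 3.4]
opening: 0.0878
gripper_force: 2.9
```

```bash
cat >> h.py <<'E'
def lip():
    p,d=snapshot("wrist");P=cloud("wrist",d);r=[]
    for u in(210,260,320,380,430):
        q=[P[v,u] for v in range(0,230) if d[v,u]>0 and .012<P[v,u][2]<.03 ]
        q=[np.r_[w2s(a),a[2]] for a in q];r.append(min(q,key=lambda a:a[1]).round(3) if q else None)
    return r
E
python3 - <<'E'
from h import *
o=get_obs();print(o["clock"],w2s(o["tool_pos"]),o["tool_pos"],o["force"])
print(lip())
E
```

```text
6.8 [-0.01578352  0.40302991] [ 0.53966116  0.30885859 -0.0029999 ] [0.47087691 5.46081481 3.4185872 ]
[array([0.05 , 0.387, 0.02 ]), array([0.019, 0.387, 0.022]), array([-0.017,  0.388,  0.014]), array([-0.053,  0.388,  0.024]), array([-0.084,  0.388,  0.02 ])]
```

Contact made (5.5 N) and the pan slides. I'll keep pushing toward the stand.

Emit:
{"method": "step_arm", "body": {
  "steps": [
    [[0.06,0,0,0,0,0],[0.12,0,0,0,0,0],[0.18,0,0,0,0,0],[0.24,0,0,0,0,0],[0.3,0,0,0,0,0],[0.36,0,0,0,0,0],[0.42,0,0,0,0,0],[0.46,0,0,0,0,0],[0.49,0,0,0,0,0]]
  ]
}}

```text
clock: 7.75
tool_pos: [0.5324, 0.2606, -0.0031]
orientation: [-179.8, 0.2, -99.0]
force: [1.1, 6.1, 3.6]
opening: 0.0878
gripper_force: 2.9
```

Emit:
{"method": "step_arm", "body": {
  "steps": [
    [[0.02,0,0,0,0,0],[0.04,0,0,0,0,0]]
  ]
}}

```text
clock: 7.95
tool_pos: [0.5319, 0.2572, -0.0031]
orientation: [-179.8, 0.2, -99.0]
force: [-3.1, 13.2, 1.5]
opening: 0.0879
gripper_force: 6.3
```

```bash
cat >> h.py <<'E'
def lip2():
    p,d=snapshot("wrist");P=cloud("wrist",d)
    q=np.c_[(P[...,:2]-S0)@ex.reshape(2,1),(P[...,:2]-S0)@ey.reshape(2,1),P[...,2:]] if 0 else np.stack([(P[...,:2]-S0)@ex,(P[...,:2]-S0)@ey,P[...,2]],-1)
    for xs in(-.08,-.05,0,.05):
        m=(d>0)&(abs(q[...,0]-xs)<.006)
        print(xs,[(round(a,3),round(float(np.median(q[m&(abs(q[...,1]-a)<.0015),2])),3)) for a in np.arange(.155,.20,.003) if (m&(abs(q[...,1]-a)<.0015)).any()])
    return p
E
python3 - <<'E'
from h import *
o=get_obs();print(o["clock"],w2s(o["tool_pos"]),o["tool_pos"],o["force"])
lip2()
E
```

```text
7.95 [-0.01574553  0.35074106] [ 0.5318797   0.25715198 -0.00306842] [-3.0697668  13.24504384  1.48554793]
-0.08 []
-0.05 []
0 []
0.05 []
```

Emit:
{"method": "step_arm", "body": {
  "steps": [
    [[0.01,0,0,0,0,0],[0.02,0,0,0,0,0],[0.02,0,0,0,0,0]]
  ]
}}

```text
clock: 8.3
tool_pos: [0.5317, 0.2571, -0.0031]
orientation: [-179.8, 0.4, -98.9]
force: [-2.0, 14.3, 0.9]
opening: 0.0875
gripper_force: 6.7
```

```bash
python3 - <<'E'
from h import *
o=get_obs();print(o["clock"],w2s(o["tool_pos"]),o["force"],o["orientation"])
p,d=snapshot("top");a=p[135:285,170:470];cv2.imwrite("pics/t4.png",cv2.resize(a[:,:,::-1],None,fx=2.6,fy=2.6,interpolation=cv2.INTER_CUBIC))
E
```

```text
8.3 [-0.01591038  0.35070603] [-2.00043422 14.2553143   0.93666667] [-179.79671564    0.35852075  -98.9467728 ]
```

View pics/t4.png

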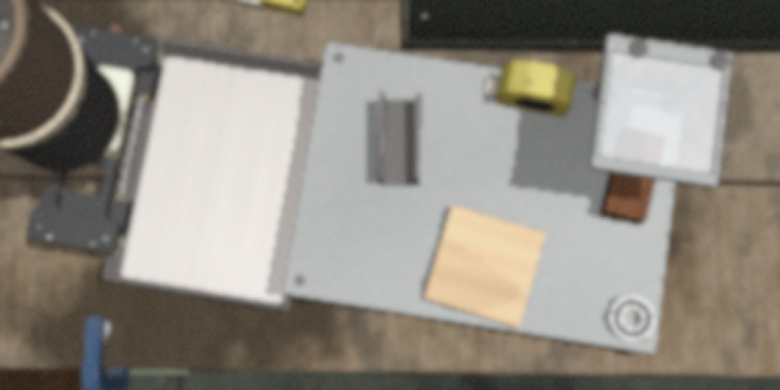

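Top view: the pan's lip now lies flush along the stand's +y edge (cols 290–320 of the crop), lip to stand. I'll calibrate fingertip height from the saved scene image.

```bash
python3 - <<'E'
from h import *
K,R,t=cam("scene");T=np.array([.5305,.2576])
for z in(.02,.03,.04,.05,.06,.07):
    r=[]
    for s in(-.044,-.065,.044,.065):
        c=K@(R@np.r_[T+s*ex,z]+t);u=c[:2]/c[2];r.append(((u-[190,150])*5).round(0).tolist())
    print(z,r)
f=np.load("scene3.npz");P=cloud("scene",f["d"])
for (u,v) in((250,185),(251,188),(250,180),(289,178),(288,181),(288,175)):print(u,v,np.r_[w2s(P[v,u]),P[v,u,2]].round(3))
E
```

```text
0.02 [[327.0, 263.0], [291.0, 272.0], [474.0, 226.0], [507.0, 218.0]]
0.03 [[326.0, 247.0], [289.0, 256.0], [473.0, 211.0], [507.0, 203.0]]
0.04 [[325.0, 232.0], [288.0, 241.0], [473.0, 196.0], [507.0, 188.0]]
0.05 [[323.0, 216.0], [286.0, 225.0], [472.0, 181.0], [506.0, 173.0]]
0.06 [[322.0, 201.0], [285.0, 209.0], [472.0, 165.0], [506.0, 157.0]]
0.07 [[321.0, 185.0], [283.0, 193.0], [471.0, 150.0], [506.0, 142.0]]
250 185 [-0.075  0.341  0.085]
251 188 [-0.074  0.339  0.076]
250 180 [-0.073  0.344  0.098]
289 178 [0.037 0.34  0.08 ]
288 181 [0.034 0.34  0.071]
288 175 [0.033 0.339 0.09 ]
```

```bash
python3 - <<'E'
from h import *
o=get_obs()
D=ori(-98.9);C=ori(-181)
plan([(s2w(-.016,.375,-.003),D),(s2w(-.016,.375,.12),D),(s2w(.03,.087,.20),C)])
E
```

```text
[-0.24, 0.0, 0.0, -0.01, 0.01, -0.0] rows 2
  at [ 0.535  0.281 -0.003] [ 1.799e+02  1.000e-01 -9.890e+01]
[-0.0, 0.0, -1.0, 0.0, 0.0, -0.0] rows 2
[-0.0, 0.0, -0.23, 0.0, 0.0, -0.0] rows 2
  at [0.536 0.281 0.12 ] [ 1.799e+02  1.000e-01 -9.890e+01]
[1.0, -0.16, -0.28, 0.0, -0.0, 1.0] rows 4
[0.8, -0.63, -0.28, 0.0, -0.0, 1.0] rows 4
[0.35, -0.81, -0.24, 0.0, -0.0, 0.86] rows 4
  at [ 0.538 -0.011  0.2  ] [ 1.799e+02 -1.000e-01  1.791e+02]
```

Emit:
{"method": "step_arm", "body": {
  "steps": [
    [[-0.12,0,0,-0.01,0.01,0],[-0.24,0,0,-0.01,0.01,0],[-0.24,0,-0.3,-0.01,0.01,0],[-0.24,0,-0.8,-0.01,0.01,0],[-0.24,0,-1,-0.01,0.01,0]]
  ]
}}

```text
clock: 8.85
tool_pos: [0.5352, 0.2778, 0.0994]
orientation: [179.9, -0.2, -99.0]
force: [0.8, 0.3, 0.3]
opening: 0.0877
gripper_force: 0.0
```

Emit:
{"method": "step_arm", "body": {
  "steps": [
    [[1,-0.16,-0.51,0,0,1],[1,-0.16,-0.51,0,0,1],[1,-0.16,-0.51,0,0,1],[1,-0.16,-0.51,0,0,1]]
  ],
  "jaw": 80
}}

```text
clock: 9.25
tool_pos: [0.5343, 0.1739, 0.1486]
orientation: [179.9, -0.3, -128.1]
force: [-1.1, -0.0, 0.0]
opening: 0.0625
gripper_force: 0.0
```

Emit:
{"method": "step_arm", "body": {
  "steps": [
    [[0.8,-0.63,-0.28,0,0,1],[0.8,-0.63,-0.28,0,0,1],[0.8,-0.63,-0.28,0,0,1],[0.8,-0.63,-0.28,0,0,1]]
  ]
}}

```text
clock: 9.65
tool_pos: [0.535, 0.0722, 0.1759]
orientation: [-179.9, -0.4, -156.8]
force: [0.2, -0.0, -0.6]
opening: 0.0601
gripper_force: 0.0
```

Emit:
{"method": "step_arm", "body": {
  "steps": [
    [[0.35,-0.81,-0.24,0,0,0.86],[0.35,-0.81,-0.24,0,0,0.86],[0.35,-0.81,-0.24,0,0,0.86],[0.35,-0.81,-0.24,0,0,0.86]]
  ]
}}

```text
clock: 10.05
tool_pos: [0.5354, -0.0152, 0.1998]
orientation: [-179.7, -0.4, 178.8]
force: [0.3, 0.5, 0.6]
opening: 0.0598
gripper_force: 0.0
```

```bash
python3 - <<'E'
from h import *
o=get_obs();print(o["clock"],o["tool_pos"],w2s(o["tool_pos"]),o["orientation"],o["opening"],o["joint_pos"])
p,d=snapshot("wrist");cv2.imwrite("pics/w5.png",p[:,:,::-1]);np.savez("w5.npz",p=p,d=d)
P=cloud("wrist",d);xs=(P[...,:2]-S0)@ex;ys=(P[...,:2]-S0)@ey
m=(d>0)&(P[...,2]>.088)&(P[...,2]<.116)&(abs(xs-.033)<.07)&(abs(ys-.087)<.06)
r=rect(P,biggest(m));print("chan",r,w2s(r[0]/1000))
m=(d>0)&(P[...,2]>.06)&(P[...,2]<.084)&(ys>.1);q=np.c_[xs[m],ys[m],P[...,2][m]];print("edge y",np.percentile(q[:,1],[97,99]))
E
```

```text
10.05 [ 0.53536881 -0.01520702  0.19977677] [0.02843166 0.08196612] [-179.72648326   -0.37717038  178.7727565 ] 0.05977726178908453 [  19.45981341    7.15543743  -15.47945643    0.13244804  -67.81463374
 -110.73665072]
chan (array([541.6,   5.8]), array([80.1,  4.6]), 0.1, 470) [0.03145149 0.10366872]
edge y [0.16782941 0.16951546]
```

View pics/w5.png

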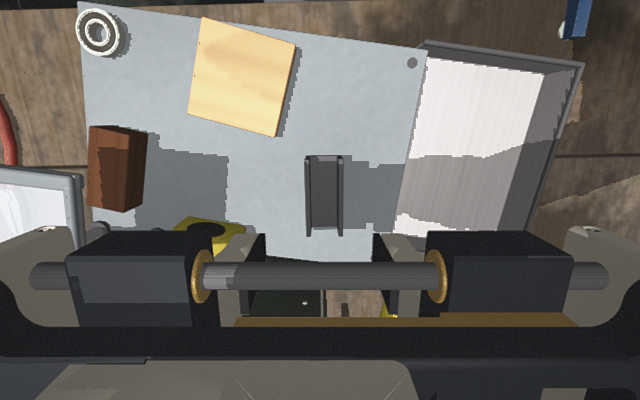

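The wrist view shows the channel's two walls (cols 308 and 341, rows 155–235), the batten (118,168) under the guard, the board (242,75), the bearing (101,32) and the pan flush at the right. I'll measure the batten and board here and plan the channel grasp.

```bash
python3 - <<'E'
from h import *
f=np.load("w5.npz");p,d=f["p"],f["d"];P=cloud("wrist",d);H=cv2.cvtColor(p,cv2.COLOR_RGB2HSV).astype(int);Z=P[...,2]
w=np.zeros(d.shape,bool);w[120:215,80:160]=1
br=biggest(w&(d>0)&(H[...,0]<15)&(H[...,1]>100)&(Z>.1)&(Z<.118));r=rect(P,br);print("batten top",r,w2s(r[0]/1000))
w=np.zeros(d.shape,bool);w[10:140,180:300]=1
b=biggest(w&(d>0)&(H[...,1]>60)&(p[...,0]>150)&(Z>.087)&(Z<.1));r=rect(P,b);print("board",r,w2s(r[0]/1000))
C=ori(-180)
plan([(np.r_[.5416,-.0109,.14],C),(np.r_[.5416,-.0109,.080],C),(np.r_[.5416,-.0109,.21],C),(s2w(.045,.265,.15),C),(s2w(.045,.265,.03),C)])
E
```

```text
batten top (array([ 509.9, -220.6]), array([39.2, 79.9]), 76.0, 3343) [ 0.03396272 -0.12492599]
board (array([427.5, -89. ]), array([88. , 88.2]), 73.9, 9101) [-0.06718966 -0.00712737]
[-0.07, 0.04, 0.59, -0.01, -0.01, -0.03] rows 3
  at [ 0.542 -0.011  0.14 ] [ 1.8e+02 -1.0e-01  1.8e+02]
[0.0, -0.0, 0.6, 0.0, -0.0, -0.0] rows 3
  at [ 0.542 -0.011  0.08 ] [ 1.8e+02 -1.0e-01  1.8e+02]
[0.0, 0.0, -1.0, 0.0, -0.0, -0.0] rows 2
[0.0, 0.0, -0.3, 0.0, -0.0, -0.0] rows 2
  at [ 0.542 -0.011  0.21 ] [ 1.8e+02 -1.0e-01  1.8e+02]
[-0.21, 1.0, 0.35, 0.0, -0.0, -0.0] rows 3
[-0.16, 0.74, 0.25, 0.0, -0.0, -0.0] rows 3
  at [0.579 0.163 0.15 ] [ 1.8e+02 -1.0e-01  1.8e+02]
[-0.0, 0.0, 1.0, 0.0, -0.0, -0.0] rows 2
[-0.0, 0.0, 0.2, 0.0, -0.0, -0.0] rows 2
  at [0.579 0.163 0.03 ] [ 1.8e+02 -1.0e-01  1.8e+02]
```

Emit:
{"method": "step_arm", "body": {
  "steps": [
    [[-0.07,0.04,0.3,-0.01,-0.01,-0.03],[-0.07,0.04,0.6,-0.01,-0.01,-0.03],[-0.07,0.04,0.8,-0.01,-0.01,-0.03],[-0.07,0.04,0.99,-0.01,-0.01,-0.03]]
  ]
}}

```text
clock: 10.5
tool_pos: [0.5414, -0.0099, 0.0991]
orientation: [180.0, -0.2, -179.8]
force: [0.5, -0.1, 0.2]
opening: 0.0598
gripper_force: 0.0
```

Emit:
{"method": "step_arm", "body": {
  "steps": [
    [[0,0,0.1,0,0,0],[0,0,0.2,0,0,0],[0,0,0.2,0,0,0]]
  ]
}}

```text
clock: 10.8
tool_pos: [0.5414, -0.0104, 0.0797]
orientation: [180.0, -0.2, 180.0]
force: [-0.5, 0.5, 0.8]
opening: 0.0602
gripper_force: 0.0
```

Emit:
{"method": "step_arm", "body": {
  "steps": [
    [[0,0,0,0,0,0],[0,0,0,0,0,0],[0,0,0,0,0,0],[0,0,0,0,0,0],[0,0,0,0,0,0]]
  ],
  "jaw": 255
}}

```text
clock: 11.3
tool_pos: [0.5422, -0.0106, 0.0811]
orientation: [179.9, -0.0, 179.9]
force: [1.0, 0.0, 1.1]
opening: 0.0255
gripper_force: 0.0
```

The fingers closed past 38 mm without touching, so the tips are above the channel. I'll measure real tip height against opening from the wrist depth.

```bash
python3 - <<'E'
from h import *
o=get_obs();print(o["clock"],o["opening"],o["tool_pos"],o["force"])
p,d=snapshot("wrist");np.savez("w6.npz",p=p,d=d);cv2.imwrite("pics/w6.png",p[:,:,::-1])
T=Ro.from_euler('xyz',o["orientation"],degrees=True)
P=cloud("wrist",d);Q=T.inv().apply((P-o["tool_pos"]).reshape(-1,3)).reshape(P.shape)
for u in range(270,375,8):print(u,[(v,*(Q[v,u]*1000).round(0).astype(int).tolist(),int(P[v,u,2]*1000)) for v in range(200,268,8)])
E
```

```text
11.3 0.02552298462339626 [ 0.54224062 -0.01061096  0.0811349 ] [1.03058032 0.04893017 1.09958305]
270 [(200, 15, -34, 7, 74), (208, 10, -35, 6, 75), (216, 3, -35, 8, 73), (224, -2, -35, 6, 75), (232, -8, -35, 6, 75), (240, 11, -25, -54, 134), (248, 11, -24, -64, 144), (256, 11, -22, -73, 153), (264, 32, -14, -119, 200)]
278 [(200, 16, -29, 6, 74), (208, 10, -29, 6, 75), (216, 4, -29, 7, 74), (224, -2, -29, 6, 74), (232, -8, -30, 6, 75), (240, 11, -21, -54, 135), (248, 10, -20, -62, 143), (256, 11, -19, -73, 153), (264, 32, -12, -121, 201)]
286 [(200, 16, -23, 5, 75), (208, 10, -23, 6, 75), (216, 3, -24, 9, 72), (224, -2, -24, 6, 74), (232, -9, -24, 7, 74), (240, 11, -17, -55, 135), (248, 9, -16, -60, 140), (256, 9, -16, -68, 149), (264, 32, -10, -120, 200)]
294 [(200, 25, -15, -27, 108), (208, 20, -15, -27, 107), (216, 15, -15, -28, 108), (224, 10, -15, -27, 108), (232, 5, -15, -27, 108), (240, 9, -13, -50, 130), (248, 5, -13, -50, 131), (256, 1, -13, -52, 132), (264, 32, -7, -119, 200)]
302 [(200, 17, -12, 1, 80), (208, 11, -12, 1, 79), (216, 6, -12, 1, 80), (224, -1, -12, 2, 79), (
[... 1340 characters left out ...]
 (256, 9, 15, -68, 149), (264, 32, 9, -120, 201)]
358 [(200, 15, 28, 7, 73), (208, 10, 28, 7, 74), (216, 4, 28, 7, 74), (224, -2, 28, 7, 74), (232, -8, 28, 6, 74), (240, 11, 20, -53, 134), (248, 10, 19, -61, 142), (256, 11, 18, -72, 153), (264, 32, 11, -120, 201)]
366 [(200, 16, 33, 6, 75), (208, 10, 33, 7, 74), (216, 4, 33, 6, 75), (224, -2, 34, 7, 74), (232, -8, 34, 6, 75), (240, 11, 24, -54, 134), (248, 11, 23, -63, 144), (256, 11, 22, -71, 152), (264, 31, 13, -119, 199)]
374 [(200, 16, 39, 7, 74), (208, 9, 39, 8, 73), (216, 4, 39, 6, 75), (224, -2, 39, 5, 75), (232, 39, 16, -113, 193), (240, 36, 16, -113, 194), (248, 35, 16, -115, 195), (256, 35, 15, -121, 201), (264, 31, 16, -119, 200)]
```

View pics/w6.png

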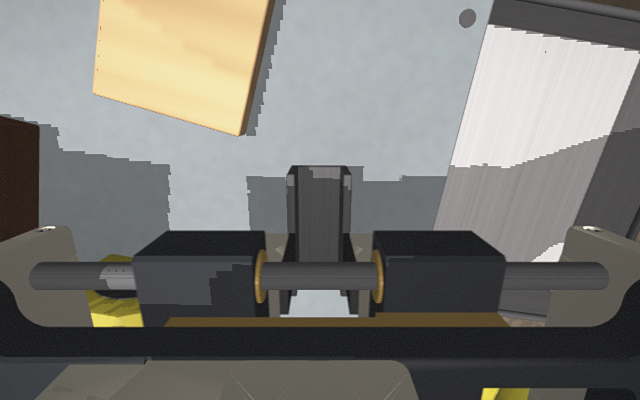

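That was the tenth and last picture allowed. It shows the finger ends (about row 238) above the channel top (rows 165–265). Depth gives tips about 40 mm short of the reported TCP at both openings, so I'll use that as a constant offset. Next: reopen, lower 35 mm, grip.

Emit:
{"method": "step_arm", "body": {
  "steps": [
    [[0,0,0,0,0,0],[0,0,0,0,0,0],[0,0,0,0,0,0],[0,0,0,0,0,0]]
  ],
  "jaw": 80
}}

```text
clock: 11.75
tool_pos: [0.5421, -0.0106, 0.0808]
orientation: [180.0, -0.0, 179.9]
force: [-0.8, -1.0, -0.2]
opening: 0.0482
gripper_force: 0.0
```

Emit:
{"method": "step_arm", "body": {
  "steps": [
    [[0,0,0.1,0,0,0],[0,0,0.2,0,0,0],[0,0,0.28,0,0,0],[0,0,0.34,0,0,0],[0,0,0.34,0,0,0]]
  ]
}}

```text
clock: 12.25
tool_pos: [0.5412, -0.0108, 0.0454]
orientation: [180.0, -0.2, 179.9]
force: [-0.3, 0.8, -0.3]
opening: 0.0603
gripper_force: 0.0
```

Emit:
{"method": "step_arm", "body": {
  "steps": [
    [[0,0,0,0,0,0],[0,0,0,0,0,0],[0,0,0,0,0,0],[0,0,0,0,0,0],[0,0,0,0,0,0]]
  ],
  "jaw": 255
}}

```text
clock: 12.75
tool_pos: [0.5424, -0.0105, 0.0472]
orientation: [179.9, 0.0, 179.9]
force: [-0.1, 0.2, 1.9]
opening: 0.0381
gripper_force: 30.0
```

Gripped (38.1 mm, 30 N). I'll carry it into the pan.

```bash
python3 - <<'E'
from h import *
o=get_obs();R=Ro.from_euler('xyz',o["orientation"],degrees=True);C=ori(-180);p=o["tool_pos"]
plan([(np.r_[p[:2],.107],R),(s2w(.045,.273,.107),C),(s2w(.045,.273,-.016),C)])
E
```

```text
[-0.0, 0.0, -0.6, 0.0, 0.0, 0.0] rows 3
  at [ 0.542 -0.011  0.107] [179.9   0.  179.9]
[-0.21, 1.0, 0.0, 0.0, 0.0, -0.0] rows 3
[-0.17, 0.82, 0.0, 0.0, 0.0, -0.0] rows 3
  at [0.581 0.171 0.107] [179.9   0.  179.9]
[0.0, -0.0, 1.0, 0.0, 0.0, -0.0] rows 2
[0.0, -0.0, 0.23, 0.0, 0.0, -0.0] rows 2
  at [ 0.581  0.171 -0.016] [179.9   0.  179.9]
```

Emit:
{"method": "step_arm", "body": {
  "steps": [
    [[0,0,-0.3,0,0,0],[0,0,-0.6,0,0,0],[-0.1,0.4,-0.6,0,0,0],[-0.2,0.7,-0.6,0,0,0],[-0.21,1,-0.6,0,0,0],[-0.21,1,-0.6,0,0,0]]
  ]
}}

```text
clock: 13.35
tool_pos: [0.5638, 0.0922, 0.1067]
orientation: [179.9, -0.0, -180.0]
force: [-0.4, -0.3, -1.1]
opening: 0.0374
gripper_force: 30.0
```

Emit:
{"method": "step_arm", "body": {
  "steps": [
    [[-0.09,0.4,0,0,0,0],[-0.17,0.75,0,0,0,0],[-0.17,0.82,0.2,0,0,0],[-0.17,0.82,0.6,0,0,0],[-0.17,0.82,0.9,0,0,0],[-0.17,0.82,1,0,0,0],[-0.17,0.82,1,0,0,0]]
  ]
}}

```text
clock: 14.05
tool_pos: [0.5795, 0.1704, 0.0056]
orientation: [-179.9, -0.2, 179.9]
force: [0.7, 0.3, -0.7]
opening: 0.0377
gripper_force: 30.0
```

Emit:
{"method": "step_arm", "body": {
  "steps": [
    [[0,0,0.1,0,0,0],[0,0,0.2,0,0,0],[0,0,0.23,0,0,0],[0,0,0.23,0,0,0]]
  ]
}}

```text
clock: 14.45
tool_pos: [0.5803, 0.1712, -0.0162]
orientation: [180.0, -0.1, 179.9]
force: [-0.3, 0.2, -1.8]
opening: 0.038
gripper_force: 30.0
```

Emit:
{"method": "step_arm", "body": {
  "steps": [
    [[0,0,0,0,0,0],[0,0,0,0,0,0],[0,0,0,0,0,0],[0,0,0,0,0,0]]
  ],
  "jaw": 110
}}

```text
clock: 14.85
tool_pos: [0.5806, 0.1715, -0.0157]
orientation: [179.9, -0.0, 179.9]
force: [0.1, 0.6, 0.9]
opening: 0.0494
gripper_force: 0.0
```

```bash
python3 - <<'E'
from h import *
o=get_obs();print(o["clock"],w2s(o["tool_pos"]));p=o["tool_pos"]
C=ori(-180);B=ori(-98.6)
# board push: board yaw ~ -16 world (long axes 74 deg); fingers -y side
plan([(np.r_[p[:2],.10],C),(s2w(0,.20,.15),ori(-150)),(s2w(-.067,.0,.16),ori(-120)),(s2w(-.067,-.085,.13),B),(s2w(-.067,-.085,.045),B)])
E
```

```text
14.85 [0.04527947 0.27336007]
[0.0, 0.0, -1.0, 0.0, -0.0, -0.0] rows 2
[0.0, 0.0, -0.16, 0.0, -0.0, -0.0] rows 2
  at [0.581 0.171 0.1  ] [179.9  -0.  179.9]
[0.53, -0.62, -0.47, 0.0, 0.0, -1.0] rows 4
[0.04, -0.02, -0.03, 0.0, 0.0, -0.05] rows 2
  at [0.525 0.106 0.15 ] [ 179.9    0.  -150. ]
[1.0, -0.65, -0.06, 0.0, 0.0, -0.59] rows 3
[0.88, -0.25, -0.04, 0.0, 0.0, -0.46] rows 3
  at [ 0.429 -0.082  0.16 ] [ 180.    0. -120.]
[0.79, -0.31, 0.3, 0.0, 0.0, -0.75] rows 4
  at [ 0.416 -0.166  0.13 ] [ 1.80e+02  1.00e-01 -9.85e+01]
[0.0, 0.0, 0.85, 0.0, 0.0, 0.0] rows 3
  at [ 0.416 -0.166  0.045] [ 1.80e+02  1.00e-01 -9.85e+01]
```

Channel released in the pan. For the board, a wide-gripper pose would foul the guard, so I'll push with shut fingers and the tool y along the stand's y.

```bash
python3 - <<'E'
from h import *
o=get_obs();p=o["tool_pos"]
C=ori(-180);B=ori(171.4)
plan([(np.r_[p[:2],.084],C),(s2w(-.067,-.095,.11),B),(s2w(-.067,-.095,.042),B),(s2w(-.067,.16,.042),B)])
E
```

```text
[0.0, 0.0, -1.0, 0.0, -0.0, -0.0] rows 3
  at [0.581 0.171 0.084] [179.9  -0.  179.9]
[0.48, -1.0, -0.08, 0.0, -0.0, 0.09] rows 3
[0.42, -1.0, -0.07, 0.0, -0.0, 0.08] rows 3
[0.37, -1.0, -0.07, 0.0, -0.0, 0.08] rows 3
[0.19, -0.56, -0.04, 0.0, -0.0, 0.05] rows 3
  at [ 0.414 -0.176  0.11 ] [179.9  -0.  171.3]
[-0.0, 0.0, 0.68, 0.0, -0.0, -0.0] rows 3
  at [ 0.414 -0.176  0.042] [179.9  -0.  171.3]
[0.0, 1.0, 0.0, 0.0, -0.0, -0.0] rows 2
[0.0, 1.0, 0.0, 0.0, -0.0, -0.0] rows 2
[0.0, 0.55, 0.0, 0.0, -0.0, -0.0] rows 3
  at [0.453 0.076 0.042] [179.9  -0.  171.3]
```

Emit:
{"method": "step_arm", "body": {
  "steps": [
    [[0,0,-0.4,0,0,0],[0,0,-0.9,0,0,0],[0,0,-1,0,0,0]]
  ]
}}

```text
clock: 15.15
tool_pos: [0.5839, 0.1728, 0.09]
orientation: [179.7, 0.4, 179.9]
force: [0.8, 0.3, 1.0]
opening: 0.0496
gripper_force: 0.0
```

Emit:
{"method": "step_arm", "body": {
  "steps": [
    [[0.48,-1,-0.3,0,0,0.09],[0.48,-1,-0.3,0,0,0.09],[0.48,-1,-0.3,0,0,0.09]]
  ],
  "jaw": 255
}}

```text
clock: 15.45
tool_pos: [0.5307, 0.0689, 0.1155]
orientation: [179.9, 0.0, 177.2]
force: [1.0, -0.4, -0.0]
opening: 0.0313
gripper_force: 0.0
```

Emit:
{"method": "step_arm", "body": {
  "steps": [
    [[0.42,-1,0,0,0,0.08],[0.42,-1,0,0,0,0.08],[0.42,-1,0,0,0,0.08]]
  ]
}}

```text
clock: 15.75
tool_pos: [0.4831, -0.0294, 0.114]
orientation: [179.9, -0.1, 174.9]
force: [-0.1, 0.5, 0.5]
opening: 0.0071
gripper_force: 0.0
```

Emit:
{"method": "step_arm", "body": {
  "steps": [
    [[0.37,-1,0,0,0,0.08],[0.37,-1,0,0,0,0.08],[0.37,-1,0,0,0,0.08]]
  ]
}}

```text
clock: 16.05
tool_pos: [0.4379, -0.1256, 0.1138]
orientation: [180.0, -0.1, 172.6]
force: [0.3, 0.7, -0.5]
opening: 0.0005
gripper_force: 0.0
```

Emit:
{"method": "step_arm", "body": {
  "steps": [
    [[0.19,-0.56,0,0,0,0.05],[0.19,-0.56,0,0,0,0.05],[0.19,-0.56,0,0,0,0.05]]
  ]
}}

```text
clock: 16.35
tool_pos: [0.414, -0.177, 0.1139]
orientation: [180.0, -0.0, 171.2]
force: [0.7, 0.7, 0.5]
opening: 0.0005
gripper_force: 0.0
```

```bash
python3 - <<'E'
from h import *
o=get_obs();p=o["tool_pos"];print(o["clock"],p,w2s(p),o["opening"])
B=ori(171.4)
plan([(s2w(-.067,-.095,.042),B),(s2w(-.067,.16,.042),B)])
p,d=snapshot("top");np.savez("t7.npz",p=p,d=d);P=cloud("top",d)
xs=(P[...,:2]-S0)@ex;ys=(P[...,:2]-S0)@ey
m=(d>0)&(P[...,2]>.012)&(P[...,2]<.07)&(xs>-.12)&(xs<.09)&(ys>.18)&(ys<.33);print("chan in pan",m.sum(),np.median(xs[m]),np.median(ys[m]),P[...,2][m].max())
E
```

```text
16.35 [ 0.41396556 -0.17695087  0.11389162] [-0.06742016 -0.09611323] 0.000533175735761672
[-0.0, 0.01, 0.72, 0.0, -0.0, -0.01] rows 3
  at [ 0.414 -0.176  0.042] [180.   -0.  171.4]
[-0.0, 1.0, 0.0, 0.0, -0.0, 0.0] rows 2
[-0.0, 1.0, 0.0, 0.0, -0.0, 0.0] rows 2
[-0.01, 0.55, 0.0, 0.0, -0.0, 0.0] rows 3
  at [0.453 0.076 0.042] [180.   -0.  171.4]
chan in pan 233 0.04784273683417649 0.28206377832727153 0.04443881720753438
```

Emit:
{"method": "step_arm", "body": {
  "steps": [
    [[0,0.01,0.3,0,0,-0.01],[0,0.01,0.4,0,0,-0.01],[0,0.01,0.4,0,0,-0.01]]
  ]
}}

```text
clock: 16.7
tool_pos: [0.4135, -0.1743, 0.0725]
orientation: [180.0, -0.2, 171.6]
force: [-0.6, 0.4, -0.2]
opening: 0.0003
gripper_force: 0.0
```

```bash
python3 - <<'E'
from h import *
o=get_obs();p=o["tool_pos"];print(o["clock"],p,w2s(p),o["force"])
p,d=snapshot("wrist");T=Ro.from_euler('xyz',o["orientation"],degrees=True)
P=cloud("wrist",d);Q=T.inv().apply((P-o["tool_pos"]).reshape(-1,3)).reshape(P.shape)
for u in(305,312,326,333):print(u,[(v,*(Q[v,u]*1000).round(0).astype(int).tolist()) for v in range(214,268,4)])
E
```

```text
16.7 [ 0.41349287 -0.17428322  0.07248195] [-0.06828645 -0.09354626] [-0.63662816  0.39270467 -0.18186425]
305 [(214, 7, -10, -3), (218, 4, -10, -3), (222, 2, -10, -4), (226, -1, -10, -4), (230, 38, -5, -111), (234, 38, -4, -114), (238, 37, -4, -115), (242, 36, -4, -116), (246, 35, -4, -116), (250, 35, -4, -119), (254, 34, -4, -121), (258, 34, -4, -123), (262, 33, -4, -124), (266, 33, -4, -126)]
312 [(214, 7, -5, -4), (218, 5, -5, -4), (222, 1, -5, -3), (226, -1, -5, -4), (230, -4, -5, -3), (234, 9, -4, -44), (238, 9, -4, -49), (242, 9, -4, -54), (246, 9, -4, -59), (250, 9, -4, -63), (254, 9, -3, -69), (258, 9, -3, -72), (262, 31, -2, -120), (266, 31, -2, -121)]
326 [(214, 7, 5, -1), (218, 4, 5, -3), (222, 1, 5, -3), (226, -2, 5, -2), (230, -4, 5, -4), (234, 10, 4, -46), (238, 10, 4, -51), (242, 7, 4, -51), (246, 8, 3, -58), (250, 9, 3, -64), (254, 9, 3, -69), (258, 9, 3, -73), (262, 31, 2, -119), (266, 31, 2, -122)]
333 [(214, 7, 10, -3), (218, 5, 10, -3), (222, 1, 10, -2), (226, -1, 10, -3), (230, 38, 4, -113), (234, 38, 4, -116), (238, 38, 4, -118), (242, 38, 4, -122), (246, 37, 4, -121), (250, 36, 4, -121), (254, 35, 4, -123), (258, 34, 4, -123), (262, 34, 4, -125), (266, 33, 4, -125)]
```

Emit:
{"method": "step_arm", "body": {
  "steps": [
    [[0,0,0.15,0,0,0],[0,0,0.26,0,0,0],[0,0,0.31,0,0,0],[0,0,0.31,0,0,0]]
  ]
}}

```text
clock: 17.15
tool_pos: [0.414, -0.1749, 0.0425]
orientation: [180.0, -0.1, 171.6]
force: [0.5, -0.3, 0.1]
opening: 0.0005
gripper_force: 0.0
```

Emit:
{"method": "step_arm", "body": {
  "steps": [
    [[0,0.15,0,0,0,0],[0,0.3,0,0,0,0],[0,0.4,0,0,0,0],[0,0.5,0,0,0,0],[0,0.6,0,0,0,0],[0,0.7,0,0,0,0],[0,0.8,0,0,0,0],[0,0.9,0,0,0,0],[0,1,0,0,0,0]]
  ]
}}

```text
clock: 18.05
tool_pos: [0.4289, -0.0753, 0.0428]
orientation: [180.0, -0.1, 171.6]
force: [-0.4, -1.2, 1.3]
opening: 0.0002
gripper_force: 0.6
```

```bash
cat >>h.py <<'E'
def board():
    p,d=snapshot("top");P=cloud("top",d);H=cv2.cvtColor(p,cv2.COLOR_RGB2HSV).astype(int)
    w=np.zeros(d.shape,bool);w[150:275,180:440]=1
    b=biggest(w&(d>0)&(H[...,0]>8)&(H[...,0]<24)&(H[...,1]>60)&(p[...,0]>150));r=rect(P,b);z=P[b][:,2]
    print("board",r,w2s(r[0]/1000).round(3),np.percentile(z,[5,50,95]).round(3));return p,d,P
E
python3 - <<'E'
from h import *
o=get_obs();p=o["tool_pos"];print(o["clock"],p,w2s(p),o["force"]);board()
E
```

```text
18.05 [ 0.42893727 -0.07530758  0.04281084] [-0.06781606  0.00662603] [-0.3594986  -1.24833905  1.26830978]
board (array([ 366.2, -279.1]), array([42.2, 50.5]), 0.5, 177) [-0.099 -0.204] [-0.001  0.002  0.005]
```

Emit:
{"method": "step_arm", "body": {
  "steps": [
    [[0,0.1,0,0,0,0],[0,0.2,0,0,0,0],[0,0.3,0,0,0,0],[0,0.4,0,0,0,0],[0,0.5,0,0,0,0],[0,0.6,0,0,0,0],[0,0.7,0,0,0,0],[0,0.8,0,0,0,0]]
  ]
}}

```text
clock: 18.9
tool_pos: [0.4407, 0.0039, 0.0429]
orientation: [180.0, -0.0, 171.6]
force: [-0.8, -0.4, -0.2]
opening: 0.0005
gripper_force: 0.3
```

```bash
cat >>h.py <<'E'
def wboard(zlo=.0,zhi=.2):
    p,d=snapshot("wrist");P=cloud("wrist",d);H=cv2.cvtColor(p,cv2.COLOR_RGB2HSV).astype(int)
    s=np.stack([(P[...,:2]-S0)@ex,(P[...,:2]-S0)@ey],-1)
    b=biggest((d>0)&(H[...,0]>8)&(H[...,0]<24)&(H[...,1]>60)&(p[...,0]>150)&(P[...,2]>zlo)&(P[...,2]<zhi)&(s[...,1]>-.1)&(s[...,1]<.34)&(abs(s[...,0])<.14))
    r=rect(P,b);z=P[b][:,2]
    print("board",r,w2s(r[0]/1000).round(3),np.percentile(z,[5,50,95]).round(3),"ys",np.percentile(s[b][:,1],[1,99]).round(3),"xs",np.percentile(s[b][:,0],[1,99]).round(3));return p,d,P
E
python3 - <<'E'
from h import *
o=get_obs();p=o["tool_pos"];print(o["clock"],p,w2s(p),o["force"]);wboard(.08,.11)
E
```

```text
18.9 [0.44071609 0.00390546 0.04286599] [-0.06801482  0.08670977] [-0.79927404 -0.42315334 -0.23278204]
board (array([426.7,  67.4]), array([88.5, 54.3]), 81.8, 11753) [-0.091  0.147] [0.092 0.093 0.094] ys [0.104 0.19 ] xs [-0.118 -0.066]
```

Emit:
{"method": "step_arm", "body": {
  "steps": [
    [[0,0.1,0,0,0,0],[0,0.2,0,0,0,0],[0,0.3,0,0,0,0],[0,0.4,0,0,0,0],[0,0.5,0,0,0,0],[0,0.6,0,0,0,0],[0,0.7,0,0,0,0],[0,0.78,0,0,0,0],[0,0.78,0,0,0,0]]
  ]
}}

```text
clock: 19.85
tool_pos: [0.4528, 0.0807, 0.044]
orientation: [-180.0, 0.0, 171.7]
force: [-1.8, -4.6, 11.9]
opening: 0.0002
gripper_force: 6.2
```

```bash
python3 - <<'E'
from h import *
o=get_obs();p=o["tool_pos"];print(o["clock"],p,w2s(p),o["force"]);wboard(.0,.13)
E
```

```text
19.85 [0.45284376 0.08071467 0.04399639] [-0.0675092   0.16446888] [-1.76914173 -4.60259445 11.87528531]
board (array([438.5, 117.5]), array([52.5, 67.2]), 80.5, 3139) [-0.087  0.199] [0.023 0.083 0.089] ys [0.173 0.224] xs [-0.12 -0.06]
```

The board is dropping steeply, leaning on the stand edge against the finger. I'll back off, lift, and look.

Emit:
{"method": "step_arm", "body": {
  "steps": [
    [[0,-0.1,-0.05,0,0,0],[0,-0.3,-0.2,0,0,0],[0,-0.5,-0.5,0,0,0],[0,-0.5,-0.5,0,0,0],[0,-0.5,-0.5,0,0,0]]
  ]
}}

```text
clock: 20.4
tool_pos: [0.4451, 0.0306, 0.0935]
orientation: [179.9, 0.0, 171.5]
force: [0.0, -1.1, -0.5]
opening: 0.0005
gripper_force: 0.0
```

```bash
python3 - <<'E'
from h import *
o=get_obs();p=o["tool_pos"];print(o["clock"],p,w2s(p),o["force"]);p,d,P=wboard(.0,.13)
s=np.stack([(P[...,:2]-S0)@ex,(P[...,:2]-S0)@ey],-1)
for xs in(-.14,-.1,-.07,.0):
    r=[]
    for y in np.arange(.15,.345,.008):
        m=(d>0)&(abs(s[...,0]-xs)<.004)&(abs(s[...,1]-y)<.003);r.append((round(y,3),np.median(P[...,2][m]).round(3) if m.any() else None))
    print(xs,[(float(a),float(b)) for a,b in r if b is not None])
E
```

```text
20.4 [0.44505846 0.03058616 0.09352789] [-0.06771098  0.11373983] [ 0.00114812 -1.1450125  -0.47889645]
board (array([446.7, 113.9]), array([56.9, 85.7]), 81.0, 2976) [-0.079  0.196] [0.023 0.081 0.087] ys [0.169 0.223] xs [-0.121 -0.046]
-0.14 [(0.15, -0.001), (0.158, -0.001), (0.166, -0.001), (0.174, -0.001), (0.182, -0.001), (0.19, -0.001), (0.198, -0.001), (0.206, -0.001), (0.214, -0.001), (0.222, -0.001), (0.23, -0.001), (0.238, -0.001), (0.246, -0.001), (0.254, -0.001), (0.262, -0.001), (0.27, -0.001), (0.278, -0.001), (0.286, -0.001), (0.294, -0.001), (0.302, -0.001), (0.31, -0.001), (0.318, -0.001), (0.326, -0.001), (0.334, -0.001), (0.342, -0.001)]
-0.1 [(0.15, 0.215), (0.158, 0.215), (0.166, 0.215), (0.174, 0.215), (0.182, 0.232), (0.19, 0.215), (0.198, 0.066), (0.206, 0.047), (0.214, 0.032), (0.222, 0.018), (0.23, 0.002), (0.238, 0.002), (0.246, 0.002), (0.254, 0.002), (0.262, 0.002), (0.27, 0.002), (0.278, 0.002), (0.286, 0.002), (0.294, 0.002), (0.302, 0.002), (0.31, 0.002), (0.318, 0.002), (0.326, 0.002), (0.334, 0.031), (0.342, 0.056)]
-0.07 [(0.15, 0.074), (0.158, 0.074), (0.166, 0.074), (0.174, 0.083), (0.182, 0.087), (0.19, 0.077), (0.198, 0.062), (0.206, 0.047), (0.214, 0.033), (0.222, 0.017), (0.23, 0.002), (0.238, 0.002), (0.246, 0.002), (0.254, 0.002), (0.262, 0.002), (0.27, 0.002), (0.278, 0.002), (0.286, 0.002), (0.294, 0.002), (0.302, 0.002), (0.31, 0.002), (0.318, 0.002), (0.326, 0.002), (0.334, 0.032), (0.342, 0.056)]
0.0 [(0.254, 0.001), (0.262, 0.002), (0.27, 0.002), (0.278, 0.002), (0.286, 0.002), (0.294, 0.002), (0.302, 0.002), (0.31, 0.002), (0.318, 0.002), (0.326, 0.002), (0.334, 0.006)]
```

The board leans at about 62° between the pan floor (y_s 0.228) and the stand edge. I'll tuck its foot in against the lip from the pan side, then topple it flat into the pan from the stand side.

Emit:
{"method": "step_arm", "body": {
  "steps": [
    [[0.08,0.5,0,0,0,0],[0.08,1,0,0,0,0],[0.08,1,0,0,0,0]]
  ]
}}

```text
clock: 20.75
tool_pos: [0.4526, 0.1352, 0.0924]
orientation: [179.9, -0.0, 171.8]
force: [0.1, -0.1, 0.0]
opening: 0.0005
gripper_force: 0.0
```

Emit:
{"method": "step_arm", "body": {
  "steps": [
    [[0,0.5,0,0,0,0],[0,0.55,0.3,0,0,0],[0,0.55,0.7,0,0,0],[0,0.55,0.93,0,0,0],[0,0.55,0.93,0,0,0]]
  ]
}}

```text
clock: 21.25
tool_pos: [0.4567, 0.1833, -0.0038]
orientation: [-179.7, -0.4, 171.6]
force: [0.2, -0.7, 0.6]
opening: 0.0002
gripper_force: 0.0
```

Emit:
{"method": "step_arm", "body": {
  "steps": [
    [[0,-0.1,0,0,0,0],[0,-0.2,0,0,0,0],[0,-0.3,0,0,0,0],[0,-0.4,0,0,0,0],[0,-0.48,0,0,0,0],[0,-0.53,0,0,0,0],[0,-0.56,0,0,0,0],[0,-0.56,0,0,0,0]]
  ]
}}

```text
clock: 22.05
tool_pos: [0.4513, 0.1295, 0.0001]
orientation: [180.0, -0.0, 171.5]
force: [0.5, 0.1, -0.7]
opening: 0.0005
gripper_force: 0.0
```

```bash
python3 - <<'E'
from h import *
o=get_obs();p=o["tool_pos"];print(o["clock"],p,w2s(p),o["force"]);p,d,P=wboard(.0,.13)
E
```

```text
22.05 [4.51274680e-01 1.29477899e-01 7.05852451e-05] [-0.07635246  0.21244921] [ 0.49609449  0.05327429 -0.73036508]
board (array([409.6,  98.8]), array([25.9, 16.9]), 75.8, 333) [-0.113  0.176] [0.084 0.09  0.092] ys [0.168 0.188] xs [-0.121 -0.104]
```

The board now stands upright against the stand (top at 0.091, y_s 0.168–0.188). Now topple it from the stand side.

Emit:
{"method": "step_arm", "body": {
  "steps": [
    [[0,0.1,0,0,0,0],[0,0.1,-0.4,0,0,0],[0,0.1,-0.8,0,0,0],[0,0.1,-0.95,0,0,0],[0,-0.4,-0.95,0,0,0],[0,-0.9,-0.95,0,0,0],[0,-1,-0.95,0,0,0],[0,-1,-0.95,0,0,0]]
  ]
}}

```text
clock: 22.9
tool_pos: [0.4365, 0.03, 0.095]
orientation: [180.0, -0.0, 171.5]
force: [0.1, 1.0, 0.1]
opening: 0.0004
gripper_force: 0.0
```

Emit:
{"method": "step_arm", "body": {
  "steps": [
    [[0,0,0.3,0,0,0],[0,0,0.48,0,0,0],[0,0,0.535,0,0,0],[0,0,0.535,0,0,0]]
  ]
}}

```text
clock: 23.3
tool_pos: [0.4366, 0.0316, 0.0408]
orientation: [-180.0, -0.1, 171.6]
force: [-0.6, 0.0, 0.8]
opening: 0.0008
gripper_force: 0.0
```

Emit:
{"method": "step_arm", "body": {
  "steps": [
    [[0,0.15,0,0,0,0],[0,0.3,0,0,0,0],[0,0.4,0,0,0,0],[0,0.48,0,0,0,0],[0,0.56,0,0,0,0],[0,0.64,0,0,0,0],[0,0.72,0,0,0,0],[0,0.8,0,0,0,0],[0,0.88,0,0,0,0],[0,0.88,0,0,0,0]]
  ]
}}

```text
clock: 24.3
tool_pos: [0.45, 0.1189, 0.0415]
orientation: [180.0, -0.0, 171.6]
force: [0.6, 0.1, 0.9]
opening: 0.0006
gripper_force: 0.0
```

```bash
python3 - <<'E'
from h import *
o=get_obs();p=o["tool_pos"];print(o["clock"],p,w2s(p),o["force"]);p,d,P=wboard(.0,.13)
E
```

```text
24.3 [0.44996842 0.11888703 0.04147715] [-0.07606033  0.20178208] [0.57552744 0.12980392 0.88856093]
board (array([444.5, 171.9]), array([95.7, 63.7]), 81.2, 7952) [-0.089  0.253] [0.02  0.021 0.022] ys [0.208 0.293] xs [-0.121 -0.065]
```

The board lies flat on the pan floor (z 0.021, y_s 0.205–0.293). Now the batten: tilted approach from the front.

```bash
cat >>h.py <<'E'
by=np.r_[np.sin(np.deg2rad(14)),np.cos(np.deg2rad(14)),0];bx=np.r_[by[1],-by[0],0]
def BT(t): return Ro.from_rotvec(-np.deg2rad(t)*by)*Ro.from_euler('xyz',[180,0,166],degrees=True)
bc=np.r_[.5099,-.2206,0]
def tcp(tip,R): return tip+.041*R.apply([0,0,1])
E
python3 - <<'E'
from h import *
o=get_obs();p=o["tool_pos"];D=Ro.from_euler('xyz',o["orientation"],degrees=True)
T=BT(43);g=tcp(bc-.005*bx+[0,0,.088],T);pre=g-.11*T.apply([0,0,1])
print("g",g,"pre",pre,w2s(pre),T.apply(np.eye(3)))
plan([(np.r_[p[:2],.12],D),(s2w(-.09,0,.14),BT(10)),(pre,T),(g,T)])
E
```

```text
g [ 0.53217987 -0.22615499  0.0580145 ] pre [ 0.45938845 -0.20800606  0.13846341] [-0.01786414 -0.12002691] [[-7.09629371e-01  1.76930474e-01 -6.81998360e-01]
 [ 2.41921896e-01  9.70295726e-01  8.32667268e-17]
 [ 6.61740094e-01 -1.64990336e-01 -7.31353702e-01]]
[0.0, 0.0, -0.79, 0.0, 0.0, 0.0] rows 3
  at [0.45  0.118 0.12 ] [ 1.800e+02 -1.000e-01  1.716e+02]
[0.07, -1.0, -0.1, 0.01, -0.17, 0.1] rows 3
[0.02, -1.0, -0.09, 0.01, -0.18, 0.09] rows 3
[-0.01, -0.01, -0.01, -0.0, -0.0, 0.0] rows 2
  at [ 0.406 -0.078  0.141] [-179.9   10.   166.1]
[-0.7, -0.98, 0.14, -0.0, -1.0, 0.0] rows 4
[-0.08, -0.15, 0.07, 0.0, -0.15, 0.01] rows 2
  at [ 0.459 -0.208  0.139] [179.9  42.9 165.8]
[-0.0, -0.0, 1.0, 0.0, -0.0, -0.0] rows 2
[-0.0, -0.0, 0.1, 0.0, -0.0, -0.0] rows 2
  at [ 0.532 -0.226  0.058] [179.9  42.9 165.8]
```

Emit:
{"method": "step_arm", "body": {
  "steps": [
    [[0,0,-0.4,0,0,0],[0,0,-0.79,0,0,0],[0,0,-0.79,0,0,0]]
  ],
  "jaw": 80
}}

```text
clock: 24.65
tool_pos: [0.4525, 0.1192, 0.1253]
orientation: [179.7, 0.3, 171.6]
force: [0.5, -0.2, -0.6]
opening: 0.0186
gripper_force: 0.0
```

Emit:
{"method": "step_arm", "body": {
  "steps": [
    [[0.07,-1,-0.1,0.01,-0.17,0.1],[0.07,-1,-0.1,0.01,-0.17,0.1],[0.07,-1,-0.1,0.01,-0.17,0.1]]
  ]
}}

```text
clock: 24.95
tool_pos: [0.4249, 0.0159, 0.1299]
orientation: [-179.8, 4.8, 168.6]
force: [0.7, 0.5, 0.6]
opening: 0.0431
gripper_force: 0.0
```

Emit:
{"method": "step_arm", "body": {
  "steps": [
    [[0.02,-1,-0.09,0.01,-0.18,0.09],[0.02,-1,-0.09,0.01,-0.18,0.09],[0.02,-1,-0.09,0.01,-0.18,0.09]]
  ]
}}

```text
clock: 25.25
tool_pos: [0.4025, -0.0819, 0.1389]
orientation: [-179.9, 9.9, 165.8]
force: [0.4, 1.1, 0.6]
opening: 0.0593
gripper_force: 0.0
```

Emit:
{"method": "step_arm", "body": {
  "steps": [
    [[-0.2,-0.4,0.05,0,-0.3,0],[-0.4,-0.7,0.1,0,-0.6,0],[-0.7,-0.98,0.14,0,-0.9,0],[-0.7,-0.98,0.14,0,-1,0],[-0.7,-0.98,0.14,0,-1,0]]
  ]
}}

```text
clock: 25.75
tool_pos: [0.4545, -0.2284, 0.1621]
orientation: [176.1, 36.3, 165.9]
force: [-0.0, -0.7, 0.5]
opening: 0.0599
gripper_force: 0.0
```

```bash
python3 - <<'E'
from h import *
o=get_obs();print(o["clock"],o["tool_pos"],w2s(o["tool_pos"]),o["orientation"],o["opening"],o["joint_pos"].round(1))
T=BT(43);g=tcp(bc-.005*bx+[0,0,.088],T);pre=g-.11*T.apply([0,0,1])
plan([(pre,T),(g,T)])
p,d=snapshot("wrist");P=cloud("wrist",d);H=cv2.cvtColor(p,cv2.COLOR_RGB2HSV).astype(int);Z=P[...,2]
br=biggest((d>0)&(H[...,0]<15)&(H[...,1]>100)&(Z>.1)&(Z<.118));r=rect(P,br);print("batten top",r,w2s(r[0]/1000))
E
```

```text
25.75 [ 0.45452607 -0.22840206  0.16212286] [-0.01962192 -0.14092069] [176.11757704  36.31018244 165.93835854] 0.05992815366601418 [  -2.9  -14.8  -58.2   15.3  -10.5 -114. ]
[0.14, 0.2, 0.2, 0.13, -0.23, -0.01] rows 2
  at [ 0.459 -0.208  0.139] [179.9  42.9 166. ]
[0.0, -0.01, 1.0, 0.0, -0.0, 0.0] rows 3
[0.0, 0.0, 0.1, 0.0, -0.0, 0.0] rows 2
  at [ 0.532 -0.227  0.058] [179.9  42.9 166. ]
batten top (array([ 508.4, -220.6]), array([37.9, 81.2]), 75.4, 2351) [ 0.03247958 -0.1251503 ]
```

The elbow (j3) is at its limit this far back at 43°. I'll use a 38° lean, a shorter standoff, and grip a little nearer the batten's front.

```bash
python3 - <<'E'
from h import *
T=BT(38);g=tcp(np.r_[.509,-.2206,0]-.012*bx+[0,0,.088],T);pre=g-.06*T.apply([0,0,1])
plan([(pre,T),(g,T)])
E
```

```text
[0.14, 0.15, 0.65, 0.13, -0.06, -0.0] rows 3
  at [ 0.486 -0.215  0.103] [179.8  37.9 165.9]
[-0.01, 0.0, 0.6, 0.0, -0.0, -0.0] rows 3
  at [ 0.522 -0.224  0.056] [179.8  37.9 165.9]
```

Emit:
{"method": "step_arm", "body": {
  "steps": [
    [[0.07,0.08,0.3,0.06,-0.03,0],[0.14,0.15,0.65,0.13,-0.06,0],[0.14,0.15,0.65,0.13,-0.06,0],[0.14,0.15,0.65,0.13,-0.06,0]]
  ]
}}

```text
clock: 26.2
tool_pos: [0.4826, -0.2421, 0.1149]
orientation: [175.6, 36.4, 166.3]
force: [1.5, 0.3, -0.5]
opening: 0.0602
gripper_force: 0.0
```

```bash
python3 - <<'E'
from h import *
o=get_obs();print(o["clock"],o["tool_pos"],o["orientation"],o["opening"],o["joint_pos"].round(1))
T=BT(38);g=tcp(np.r_[.509,-.2206,0]-.012*bx+[0,0,.088],T)
plan([(g,T)])
E
```

```text
26.2 [ 0.482636  -0.2421108  0.1148653] [175.60747623  36.38727291 166.29866771] 0.06018722443826186 [  -6.3   -5.   -58.2   11.8   -0.2 -107.8]
[0.08, 0.22, 0.7, 0.16, -0.06, 0.01] rows 3
  at [ 0.522 -0.224  0.055] [179.9  38.1 165.9]
```

```bash
cat > kin.py <<'E'
import numpy as np
from scipy.optimize import least_squares
r=np.deg2rad
data=[(20.59,.63,-70.136,.2361,-.6317,.1857),(-6.556,-21.807,-74.728,.42207,-.04457,.25648),(7.155,-15.479,-67.815,.53537,-.01521,.19978),(21.274,-21.657,-47.074,.5305,.25757,.02568)]
def fk(x,j2,j3,j5):
    a,L1,L2,c,h,D=x;f=r(j2-j3);b=f-r(j5)
    return np.array([a+L1*np.sin(r(j2))+L2*np.cos(f)+c*np.sin(f)+D*np.cos(b), h+L1*np.cos(r(j2))-L2*np.sin(f)+c*np.cos(f)-D*np.sin(b)])
def res(x):
    o=[]
    for d in data:
        R=np.hypot(d[3],d[4]);o+=list(fk(x,*d[:3])-[np.sqrt(R*R-.1915**2),d[5]])
    o+=[x[3]*.02,(x[5]-.3)*.001,(x[0])*.01]
    return np.array(o)
s=least_squares(res,[0,.4,.4,0,.3,.3]);X=s.x
E
python3 - <<'E'
from kin import *
print(X.round(4),(s.fun[:8]*1000).round(1))
# tilted observation: (az-plane approx) 
for j,p in(((-14.8,-58.2,-10.5),(.4545,-.2284,.1621)),((-5,-58.2,-.2),(.4826,-.2421,.1149))):
    print(fk(X,*j),np.sqrt(np.hypot(*p[:2])**2-.1915**2),p[2])
E
```

```text
[1.000e-04 6.012e-01 4.634e-01 5.000e-04 1.181e-01 3.374e-01] [ 0.   0.1 -0.   0.1 -0.  -0.4  0.   0.1]
[0.38227738 0.1087813 ] 0.471237265079917 0.1621
[0.42677656 0.07546377] 0.504819690582687 0.1149
```

The planar arm model shows a 35–43° lean at the batten's middle lies outside the j3/j5 range. A 26° lean at the batten's protruding front end is reachable and clears the guard. Grip there, draw it out, then regrasp upright.

```bash
python3 - <<'E'
from h import *
T=BT(26);tip=np.r_[.509,-.2206,0]-.032*bx+[0,0,.088];g=tcp(tip,T);pre=g-.05*T.apply([0,0,1])
print("tip s",w2s(tip))
plan([(pre,T),(g,T)])
E
```

```text
tip s [ 0.00121485 -0.12204911]
[0.24, 0.27, 0.08, 0.16, 0.36, 0.02] rows 3
  at [ 0.474 -0.212  0.096] [-179.9   26.1  166.1]
[-0.0, -0.0, 0.5, -0.0, 0.0, 0.0] rows 2
  at [ 0.495 -0.217  0.051] [-179.9   26.1  166.1]
```

Emit:
{"method": "step_arm", "body": {
  "steps": [
    [[0.12,0.13,0,0.08,0.18,0.01],[0.24,0.27,0.04,0.16,0.36,0.02],[0.24,0.27,0.04,0.16,0.36,0.02],[0.24,0.27,0.04,0.16,0.36,0.02]]
  ]
}}

```text
clock: 26.6
tool_pos: [0.4732, -0.2126, 0.1045]
orientation: [179.8, 26.1, 166.2]
force: [-0.6, -0.5, -0.0]
opening: 0.0604
gripper_force: 0.0
```

```bash
python3 - <<'E'
from h import *
o=get_obs();print(o["clock"],o["tool_pos"],o["orientation"],o["opening"],o["joint_pos"].round(1),o["force"])
T=BT(26);tip=np.r_[.509,-.2206,0]-.032*bx+[0,0,.088];g=tcp(tip,T)
plan([(g,T)])
p,d=snapshot("wrist");P=cloud("wrist",d);H=cv2.cvtColor(p,cv2.COLOR_RGB2HSV).astype(int);Z=P[...,2]
br=biggest((d>0)&(H[...,0]<15)&(H[...,1]>100)&(Z>.1)&(Z<.118));r=rect(P,br);print("batten top",r,w2s(r[0]/1000))
E
```

```text
26.6 [ 0.47318075 -0.21263408  0.10447124] [179.75825046  26.06047722 166.19014114] 0.0603849328069457 [ 1.000e-01 -5.200e+00 -5.820e+01  2.700e+01 -1.290e+01 -1.289e+02] [-0.61759457 -0.46665962 -0.03496576]
[0.03, 0.01, 0.58, 0.01, 0.0, 0.01] rows 3
  at [ 0.496 -0.217  0.051] [179.9  26.1 165.9]
batten top (array([ 488.4, -217.1]), array([36.6, 41.6]), 74.8, 2201) [ 0.01218108 -0.12468036]
```

Emit:
{"method": "step_arm", "body": {
  "steps": [
    [[0.01,0,0.15,0,0,0],[0.03,0.01,0.3,0.01,0,0.01],[0.03,0.01,0.45,0.01,0,0.01],[0.03,0.01,0.56,0.01,0,0.01],[0.03,0.01,0.56,0.01,0,0.01]]
  ]
}}

```text
clock: 27.15
tool_pos: [0.4945, -0.2257, 0.0623]
orientation: [178.7, 24.6, 165.7]
force: [-0.7, 0.2, 0.0]
opening: 0.0599
gripper_force: 0.0
```

Emit:
{"method": "step_arm", "body": {
  "steps": [
    [[0,0,0,0,0,0],[0,0,0,0,0,0],[0,0,0,0,0,0],[0,0,0,0,0,0],[0,0,0,0,0,0]]
  ],
  "jaw": 255
}}

```text
clock: 27.65
tool_pos: [0.495, -0.2251, 0.0634]
orientation: [178.7, 24.7, 165.7]
force: [-3.8, 2.6, 5.9]
opening: 0.0379
gripper_force: 29.8
```

```bash
python3 - <<'E'
from h import *
o=get_obs();print(o["clock"],o["tool_pos"],o["orientation"],o["joint_pos"].round(1),o["force"])
p=o["tool_pos"];D=Ro.from_euler('xyz',o["orientation"],degrees=True)
plan([(p+[0,0,.004],D),(p-.075*np.r_[ex,0]+[0,0,.006],D)])
plan([(p+[0,0,.004],D),(p+.11*np.r_[ey,0]-.03*np.r_[ex,0]+[0,0,.006],D)])
E
```

```text
27.65 [ 0.49496136 -0.22507365  0.06343929] [178.70553972  24.67508064 165.74911588] [  -4.5    2.5  -58.2   30.4   -5.5 -129.2] [-3.75098442  2.55046802  5.87888302]
[-0.02, 0.0, -0.04, 0.0, 0.0, 0.0] rows 2
  at [ 0.495 -0.225  0.068] [178.7  24.7 165.7]
[0.67, -0.07, -0.33, 0.0, 0.0, 0.0] rows 3
  at [ 0.421 -0.214  0.07 ] [178.7  24.7 165.7]
[-0.02, 0.0, -0.04, 0.0, 0.0, 0.0] rows 2
  at [ 0.495 -0.225  0.068] [178.7  24.7 165.7]
[0.34, 1.0, -0.15, 0.0, 0.0, 0.0] rows 3
[0.02, 0.07, -0.01, 0.0, 0.0, 0.0] rows 2
  at [ 0.482 -0.112  0.07 ] [178.7  24.7 165.7]
```

Gripped, though j3 is at its limit. I'll draw it out back and up while reducing the lean, which stays clear of the guard.

```bash
python3 - <<'E'
from h import *
o=get_obs();p=o["tool_pos"];D=Ro.from_euler('xyz',o["orientation"],degrees=True)
tip=p-.041*D.apply([0,0,1]);a=D.apply([0,1,0]);E=np.r_[ex,0];Y=np.r_[ey,0]
def st(q,dt): R=Ro.from_rotvec(np.deg2rad(dt)*a)*D;return (tcp(q,R),R)
print(w2s(tip),tip[2])
w=[st(tip-.02*E+[0,0,.016],6),st(tip-.065*E+[0,0,.036],17)]
h=w[1];H=tcp(np.r_[0,0,0],h[1])
w+=[(s2w(-.094,.06,.135)+H,h[1]),(s2w(-.094,.247,.135)+H,h[1]),(s2w(-.094,.247,.075)+H,h[1])]
plan(w)
E
```

```text
[ 0.00274099 -0.13081995] 0.1006860617982667
[0.16, -0.01, -0.23, -0.0, 0.21, -0.0] rows 2
  at [ 0.471 -0.221  0.078] [178.8  18.7 165.9]
[0.44, -0.04, -0.34, 0.0, 0.38, 0.0] rows 3
  at [ 0.419 -0.212  0.096] [178.8   7.8 166.1]
[0.26, 1.0, -0.01, 0.0, 0.0, 0.0] rows 3
[0.23, 0.87, -0.0, 0.0, 0.0, 0.0] rows 3
  at [ 0.416 -0.019  0.094] [178.8   7.8 166.1]
[0.09, 1.0, 0.01, 0.0, 0.0, 0.0] rows 3
[0.08, 0.86, 0.0, 0.0, 0.0, 0.0] rows 3
  at [0.444 0.166 0.094] [178.8   7.8 166.1]
[0.08, -0.01, 0.6, 0.0, 0.0, 0.0] rows 3
  at [0.444 0.166 0.034] [178.8   7.8 166.1]
```

Emit:
{"method": "step_arm", "body": {
  "steps": [
    [[0.08,0,-0.12,0,0.09,0],[0.16,-0.01,-0.23,0,0.18,0],[0.16,-0.01,-0.23,0,0.21,0],[0.16,-0.01,-0.23,0,0.21,0]]
  ]
}}

```text
clock: 28.05
tool_pos: [0.4732, -0.2212, 0.0781]
orientation: [178.8, 18.8, 165.9]
force: [0.5, 0.3, -0.4]
opening: 0.0378
gripper_force: 29.7
```

Emit:
{"method": "step_arm", "body": {
  "steps": [
    [[0.22,-0.02,-0.17,0,0.19,0],[0.44,-0.04,-0.34,0,0.38,0],[0.44,-0.04,-0.34,0,0.38,0],[0.44,-0.04,-0.34,0,0.38,0]]
  ]
}}

```text
clock: 28.45
tool_pos: [0.4194, -0.2138, 0.0943]
orientation: [178.9, 7.9, 166.0]
force: [0.0, -0.4, -1.3]
opening: 0.0378
gripper_force: 29.7
```

```bash
python3 - <<'E'
from h import *
o=get_obs();p=o["tool_pos"];D=Ro.from_euler('xyz',o["orientation"],degrees=True)
print(o["clock"],p,o["orientation"],o["opening"],o["gripper_force"],o["force"],o["joint_pos"].round(1))
H=tcp(np.r_[0,0,0],D);print("tip",w2s(p-H),(p-H)[2])
plan([(s2w(-.094,.06,.145)+H,D),(s2w(-.094,.247,.145)+H,D),(s2w(-.094,.247,.075)+H,D)])
p,d=snapshot("wrist");P=cloud("wrist",d);Hh=cv2.cvtColor(p,cv2.COLOR_RGB2HSV).astype(int);Z=P[...,2]
br=biggest((d>0)&(Hh[...,0]<15)&(Hh[...,1]>100)&(Z>.06)&(Z<.2)&(np.hypot(P[...,0]-.45,P[...,1]+.21)<.12));r=rect(P,br);print("batten",r,w2s(r[0]/1000),np.percentile(Z[br],[2,50,98]))
E
```

```text
28.45 [ 0.41937248 -0.21377003  0.09434279] [178.91750173   7.87843434 166.02549335] 0.03778967917364429 29.745654853759333 [ 0.00564206 -0.4250346  -1.26975518] [  -2.5    1.   -38.4    0.7  -42.7 -101.9]
tip [-0.06223506 -0.13195475] 0.13494854899882794
[0.25, 1.0, -0.07, 0.0, 0.0, 0.0] rows 3
[0.23, 0.88, -0.06, 0.0, -0.0, 0.0] rows 3
  at [ 0.416 -0.02   0.104] [178.9   7.9 166. ]
[0.09, 1.0, 0.0, 0.0, -0.0, 0.0] rows 3
[0.08, 0.87, 0.01, 0.0, -0.0, 0.0] rows 3
  at [0.445 0.166 0.104] [178.9   7.9 166. ]
[0.1, -0.02, 0.69, 0.0, -0.0, 0.0] rows 3
  at [0.444 0.165 0.035] [178.9   7.9 166. ]
batten (array([ 407.3, -212.1]), array([37.4, 20. ]), 79.5, 3392) [-0.06875474 -0.13186389] [0.11508126 0.13544963 0.14470175]
```

Emit:
{"method": "step_arm", "body": {
  "steps": [
    [[0.12,0.4,-0.07,0,0,0],[0.25,0.8,-0.1,0,0,0],[0.25,1,-0.1,0,0,0],[0.25,1,-0.1,0,0,0]]
  ]
}}

```text
clock: 28.9
tool_pos: [0.4176, -0.108, 0.1032]
orientation: [178.8, 7.9, 166.3]
force: [-0.0, 0.3, -1.0]
opening: 0.0378
gripper_force: 29.7
```

Emit:
{"method": "step_arm", "body": {
  "steps": [
    [[0.12,0.45,-0.03,0,0,0],[0.23,0.88,-0.03,0,0,0],[0.23,0.88,-0.03,0,0,0]]
  ]
}}

```text
clock: 29.2
tool_pos: [0.4164, -0.015, 0.1052]
orientation: [178.8, 7.9, 166.4]
force: [0.8, 0.7, -1.9]
opening: 0.038
gripper_force: 29.7
```

Emit:
{"method": "step_arm", "body": {
  "steps": [
    [[0.05,0.45,0,0,0,0],[0.09,0.9,0,0,0,0],[0.09,1,0,0,0,0],[0.09,1,0,0,0,0]]
  ]
}}

```text
clock: 29.6
tool_pos: [0.431, 0.0815, 0.1055]
orientation: [178.9, 7.7, 166.2]
force: [-0.6, -0.3, -1.8]
opening: 0.0381
gripper_force: 29.7
```

Emit:
{"method": "step_arm", "body": {
  "steps": [
    [[0.04,0.45,0,0,0,0],[0.08,0.87,0,0,0,0],[0.1,0.87,0.2,0,0,0],[0.12,0.87,0.4,0,0,0],[0.12,0.87,0.5,0,0,0],[0.12,0.87,0.5,0,0,0]]
  ]
}}

```text
clock: 30.2
tool_pos: [0.4459, 0.1653, 0.0553]
orientation: [179.0, 7.6, 166.1]
force: [0.1, -0.6, -1.3]
opening: 0.038
gripper_force: 29.7
```

```bash
python3 - <<'E'
from h import *
o=get_obs();p=o["tool_pos"];D=Ro.from_euler('xyz',o["orientation"],degrees=True)
print(o["clock"],p,o["orientation"],o["opening"],o["gripper_force"],o["force"],o["joint_pos"].round(1))
H=tcp(np.r_[0,0,0],D);print("tip",w2s(p-H),(p-H)[2]);plan([(s2w(-.094,.247,.072)+H,D)])
E
```

```text
30.2 [0.44586383 0.16532381 0.05534884] [179.00351447   7.63635845 166.05608925] 0.037957331715960746 29.74579742993228 [ 0.1134484  -0.62749705 -1.33027025] [  50.     5.1  -44.3   10.7  -36.9 -162.2]
tip [-0.09255292  0.24688038] 0.09597908719685731
[0.05, -0.0, 0.24, 0.0, 0.0, 0.0] rows 2
  at [0.444 0.166 0.031] [179.    7.6 166.1]
```

Emit:
{"method": "step_arm", "body": {
  "steps": [
    [[0.02,0,0.1,0,0,0],[0.04,0,0.2,0,0,0],[0.05,0,0.26,0,0,0],[0.05,0,0.26,0,0,0]]
  ]
}}

```text
clock: 30.6
tool_pos: [0.4453, 0.1678, 0.0304]
orientation: [178.9, 7.7, 166.1]
force: [-0.1, 0.2, -0.4]
opening: 0.0375
gripper_force: 29.7
```

Emit:
{"method": "step_arm", "body": {
  "steps": [
    [[0,0,0,0,0,0],[0,0,0,0,0,0],[0,0,0,0,0,0],[0,0,0,0,0,0]]
  ],
  "jaw": 100
}}

```text
clock: 31.0
tool_pos: [0.4455, 0.1688, 0.0309]
orientation: [178.8, 7.7, 166.1]
force: [0.4, 0.6, -0.1]
opening: 0.053
gripper_force: 0.0
```

Emit:
{"method": "step_arm", "body": {
  "steps": [
    [[0,0,-0.4,0,0,0],[0,0,-0.8,0,0,0],[0,0,-1,0,0,0],[0,0,-1,0,0,0]]
  ]
}}

```text
clock: 31.4
tool_pos: [0.4331, 0.1716, 0.1331]
orientation: [178.5, 7.9, 166.1]
force: [-0.4, 0.3, -0.3]
opening: 0.0532
gripper_force: 0.0
```

Emit:
{"method": "step_arm", "body": {
  "steps": [
    [[0.2,-0.4,-0.3,0,0,0],[0.2,-0.9,-0.3,0,0,0],[0.2,-1,-0.3,0,0,0],[0.2,-1,-0.3,0,0,0]]
  ]
}}

```text
clock: 31.8
tool_pos: [0.3839, 0.0762, 0.1543]
orientation: [178.8, 7.7, 166.0]
force: [-0.0, 1.3, -0.9]
opening: 0.0534
gripper_force: 0.0
```

Emit:
{"method": "step_arm", "body": {
  "steps": [
    [[0.1,-0.5,0,0,0,0],[0.1,-1,0,0,0,0],[0.1,-1,0,0,0,0]]
  ]
}}

```text
clock: 32.1
tool_pos: [0.3493, -0.0206, 0.1502]
orientation: [178.9, 7.7, 165.9]
force: [0.4, 0.3, 0.0]
opening: 0.0531
gripper_force: 0.0
```

```bash
python3 - <<'E'
from h import *
o=get_obs();print(o["clock"],o["tool_pos"],o["force"])
for n in("top","wrist","scene"):
    p,d=snapshot(n);P=cloud(n,d);Z=P[...,2];H=cv2.cvtColor(p,cv2.COLOR_RGB2HSV).astype(int);xs=(P[...,:2]-S0)@ex;ys=(P[...,:2]-S0)@ey
    cv2.imwrite(f"pics/{n}9.png",p[:,:,::-1])
    reg=(d>0)&(xs>-.15)&(xs<.13)&(ys>.165)&(ys<.35)
    for nm,m in(("brown",(H[...,0]<15)&(H[...,1]>100)&(p[...,0]<170)),("board",(H[...,0]>8)&(H[...,0]<24)&(H[...,1]>60)&(p[...,0]>150)),("panwall",Z>.045)):
        m=m&reg&(Z>.008)&(Z<.12)
        if m.sum()>30:
            m=biggest(m) if nm!="panwall" else m
            print(n,nm,m.sum(),"xs",np.percentile(xs[m],[2,98]).round(3),"ys",np.percentile(ys[m],[2,98]).round(3),"z",np.percentile(Z[m],[2,50,98]).round(3))
    c=reg&(Z>.012)&(Z<.042)&(xs>.0)&(xs<.09)&(ys>.185)&(ys<.325)
    print(n,"chan",c.sum(),np.percentile(xs[c],[2,98]).round(3) if c.any() else "",np.percentile(ys[c],[2,98]).round(3) if c.any() else "")
    for nm,x,y,z in(("tape",.0975,-.03,.12),("bearing",-.0926,-.1435,.081)):
        m=(d>0)&(abs(xs-x)<.06)&(abs(ys-y)<.06)&(Z>z)&(Z<.16 if nm=="tape" else Z<.1)
        if m.sum()>20:print(n,nm,m.sum(),xs[m].mean().round(3),ys[m].mean().round(3))
    t=(d>0)&(abs(xs)<.11)&(ys>-.17)&(ys<.16)&(Z>.083)&(Z<.11);print(n,"left on stand px",t.sum())
E
```

```text
32.1 [ 0.34934546 -0.02056413  0.15024578] [0.4349329  0.29265232 0.04573177]
top brown 481 xs [-0.11  -0.039] ys [0.23  0.268] z [0.05  0.057 0.061]
top board 609 xs [-0.115 -0.036] ys [0.21  0.292] z [0.019 0.023 0.056]
top panwall 1359 xs [-0.132  0.104] ys [0.166 0.338] z [0.047 0.058 0.079]
top chan 250 [0.006 0.083] [0.25  0.293]
top tape 431 0.107 -0.022
top bearing 225 -0.091 -0.141
top left on stand px 315
wrist brown 1600 xs [-0.115 -0.069] ys [0.232 0.266] z [0.026 0.052 0.056]
wrist board 1162 xs [-0.113 -0.071] ys [0.234 0.27 ] z [0.054 0.055 0.057]
wrist panwall 3841 xs [-0.134 -0.074] ys [0.167 0.339] z [0.046 0.055 0.075]
wrist chan 0  
wrist left on stand px 0
scene brown 64 xs [-0.075 -0.039] ys [0.229 0.24 ] z [0.038 0.056 0.058]
scene board 60 xs [-0.119 -0.104] ys [0.172 0.238] z [0.01  0.022 0.053]
scene panwall 554 xs [-0.134  0.101] ys [0.165 0.338] z [0.046 0.057 0.077]
scene chan 432 [0.003 0.083] [0.249 0.293]
scene tape 105 0.106 -0.016
scene bearing 361 -0.094 -0.145
scene left on stand px 736
```

```bash
python3 - <<'E'
from h import *
a=np.load("top0.npz");p1,d1=snapshot("top")
for p,d in((a["p"],a["d"]),(p1,d1)):
    P=cloud("top",d);Z=P[...,2];xs=(P[...,:2]-S0)@ex;ys=(P[...,:2]-S0)@ey
    for x,y,z,zz in((.0975,-.03,.12,.16),(-.0926,-.1435,.081,.1)):
        m=(d>0)&(abs(xs-x)<.06)&(abs(ys-y)<.06)&(Z>z)&(Z<zz);print(m.sum(),xs[m].mean().round(4),ys[m].mean().round(4))
m=(d1>0)&(abs(xs+.016)<.08)&(Z>.035)&(Z<.065)&(ys>.3)&(ys<.36);print("far wall outer",[np.percentile(ys[m&(abs(xs-x)<.02)],98).round(4) for x in(-.08,-.016,.05)])
print(close_job())
E
```

```text
431 0.1056 -0.0219
215 -0.0918 -0.1424
429 0.1055 -0.0224
215 -0.0912 -0.1415
far wall outer [np.float64(0.3393), np.float64(0.339), np.float64(0.3385)]
the job is handed in; nothing more can be done
None
```

The job is handed in at about 32 s on the robot clock: the pan was pushed lip-first against the stand before anything was cleared, all three offcuts lie in it (batten on top of the board), and the tape measure and bearing still lie where they were, by the last camera check.

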